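Stopper a glass bottle with one full turn of a flywheel press

TASK

Stand the ribbed glass bottle, its stopper still sticking up, in the round nest of the bench press's carriage, and slide the carriage gently in by its post until it meets its stop under the ram. Then hold the flywheel's sprung crank sleeve pressed part-way down to free the brake (a steady 17 N or so, never up and never bottomed), and turn it clockwise in one go through exactly one revolution, fully home against its end stop, so that the ram drives the stopper in and rises again. Do not squeeze or strain the crank or push the stopper by hand, leave everything else where it stands, and let go at the end.

Things in the scene. Friction and masses are not known exactly. Their poses are not given: they have to be found in the camera images.
- bottle_mid (a point): On the axis of the loose ribbed clear-glass bottle, 40 mm above its foot. Body 50 mm diameter, 60 mm high (ribs 1 mm proud), then a shoulder to a 30 mm neck ending 78 mm above the foot; a white hard-silicone stopper stands in it, its 30 mm head reaching 98 mm above the foot. About 0.2 kg, z up; starts upright on the shelf (z=0) to the robot's right.
- stopper (a joint): How far the stopper has been pressed down into the neck, m: 0 = proud (start), 0.014 = hard limit. It sticks (about 22 N to move it) and stays where it is pressed; a full ram stroke presses it about 12 mm.
- press: Grey bench press, fixed. Origin at shelf level under the ram axis; x runs into the press (carriage travel, away from the robot at yaw 0), y left, z up. Bed 20 mm thick from x=-230 to 110, y +-60 mm, two guide rails 12 mm high on it. Flywheel on a pedestal to the left, hub at x=-90, y=190 mm; its bed reaches x=-190 to 10, y=210 mm.
- ram_axis (a point): Point on the ram axis, 30 mm above the shelf (level with point nest, which lies here when the carriage is home). Overhead, press frame: steel ram, 26 mm wide foot 137 mm above the shelf at rest; arm at x=-18 to 108, y +-22, z=215 to 255 mm; column at x=62 to 108, y +-35 mm.
- carriage (a joint): Travel of the steel carriage towards +x of the press, m: 0 = fully out (nest 85 mm in front of the ram axis), 0.085 = home against a rigid stop (nest under the ram). About 2.5 N of friction; stays where it is left. Keep the sum of all finger forces on it under 55 N.
- nest (a point): Centre of the nest floor on the carriage, 30 mm above the shelf: an upright round ring open at the top, 57 mm inside and 68 mm outside diameter, its wall rising 18 mm above this floor. The bottle stands in it.
- push_post (a point): Point on the carriage's upright dark post, 20 mm diameter, 95 mm in front (-x of the press) of the nest centre; the post's top is 102 mm above the shelf and this point is 15 mm below it. Push or pinch here to move the carriage.
- hub (a point): Point on the upright axis of the flywheel, 125 mm above the shelf, level with point crank. The flywheel is a horizontal dark steel disc, 180 mm diameter, its upper face 96 mm above the shelf, with a 40 mm hub cap up to 110 mm; its axis is fixed.
- crank (a point): On the axis of the upright wooden crank sleeve, 70 mm from the wheel's axis, 125 mm above the shelf: grip 18 mm diameter up to 150 mm, standing on a round flange 42 mm wide whose top, 106 mm above the shelf, fingertips can press down on. It spins freely on its pin, so a gripper may keep its heading. At the start it lies towards -x of the press from the hub.
- plunge (a joint): How far the sprung crank sleeve is pressed down on its pin, m: 0 = up (brake on), 0.0045 = hard bottom. 10 N of downward force starts it moving, then 4 N per mm: 17 N gives 1.75 mm. While the wheel is under way the sleeve must stay between 0.8 mm (13 N; less lets the brake drag) and 2.8 mm (21 N; more makes it scrape on the wheel). Springs up when let go.
- wheel (a joint): Turn of the flywheel, rad, growing CLOCKWISE seen from above: 0 = start stop, 6.283 = rigid end stop one revolution on. Bearing drag 0.35 N m (5 N at the crank); pressing adds up to 4 N between 1.5 and 3.1 rad; the ram is lowest at half a turn, up again at the end. Stays where left. Keep the sum of all finger forces on it (both sides of a pinch count) under 55 N.
- dabba: Bystander: closed round stainless masala box, 174 mm diameter, 80 mm high; origin under its centre.
- katori: Bystander: steel bowl, 90 mm wide, 35 mm high; origin under its centre.
- spoonrest: Bystander: wooden spoon rest, 100 x 55 x 18 mm; origin under its centre.
- tumbler: Bystander: steel tumbler, 68 mm wide, 85 mm high; origin under its centre.
- jar: Bystander: glass jar with steel lid, 68 mm wide, 100 mm high; origin under its centre.
- pestle: Bystander: stone pestle standing on its thick end, 40 mm wide, 105 mm high; origin under its centre.

How it is judged:
By the outcome, as a careful person would: the job done as asked, in the order asked, and still so for the second after the job is handed in, with the robot touching nothing.
It also fails if it takes over 72 s, if anything falls off the work surface, if the arm or the gripper's body presses on something with over 40 N, if the wrist force passes 120 N, or if a joint passes its speed limit or range.

ROBOT

A 7-joint arm with a two-finger parallel gripper is mounted at the origin on the work surface. World frame = base frame: x ahead of the robot, y to its left, z up, the work surface at z = 0. Lengths are in m, angles in rad, forces in N, time in s.
With the tool pointing down it reaches from about 0.425 to 0.925 m from the base axis. Payload 6.8 kg.
Tool frame: the origin (TCP) lies at the very end of the fingers, on their centre line; the grasp point (between the pads) lies 19 mm behind it; z points along the fingers, y is the line along which they close (so a half turn about z gives the same grasp; the last joint's range is limited). The gripper opens to 85 mm and grips with 20 to 120 N. Pads are 22 mm wide; open, the fingers measure 114 mm over their backs; the gripper's body (76 mm by 85 mm) begins 54 mm behind the grasp point. The pads swing forward as they close: fully open they stand 13 mm farther back than shut.
Start: joints at [-1.382, 0.477, 0.022, 1.555, -0.011, 1.109, -0.083], TCP at [0.197, 0.646, 0.231] pointing down, gripper open.
Joint ranges: [-2.96, 2.96], [-0.34, 2.1], [-1.41, 1.46], [0.24, 2.44], [-1.37, 4.51], [0.17, 1.92], [-2.96, 2.96]. Speed limits (rad/s): [2.39, 2.39, 3.14, 3.14, 3.14, 3.14, 3.14].

INTERFACE

Orientations are given as a rotation vector (axis times angle).
In Python, from bench import get_obs, viewer, r gives the robot as it stands. The module is installed in compiled form; this text tells all that it offers.
- The arm moves only by the tool play_rows, never from a script. Its argument "commands" is a list that holds one entry, the list of rows, each a list of 5 numbers: the gripper's target within -1 to 1 (shut at 1, half-way at 0, fully open at -1), then the shift along the tool's x, y, z scaled (see below), then the turn about the tool's z scaled (see below). A call has 1 to 12 rows; each row is the pose to reach, as a shift and turn from the pose commanded when the call began, along the tool's axes at that moment; what a row does not reach only later rows make up. The controller multiplies each number of a shift by 0.2 m and each number of a turn by pi/2 rad. A row lasts 1/12 s, in which the tool goes at most 41.7 mm and 7.16 degrees, less where a joint would pass 70% of its speed; a pose out of reach is approached as far as the arm can. A call with a number of a shift or a turn outside -1 to 1 is refused whole. A call with a gripper value outside its range is refused whole. The fingers move at their own pace and stop on an object; "grip_force" is the grip in N (left out, the last holds). Time passes only in rows, so rows that repeat a pose let the fingers close. It gives the time, the measured TCP pose, the force, the opening and the grip force at its end, in the units of the state.
- get_obs(): the state, without advancing time (a new reading comes with each control period).
- viewer.grab_frame(name): name is "scene" or "top"; returns a dict with "pixels" (384x512x3 uint8, red, green, blue), "fovy" (degrees; the focal length in pixels is half the picture's height over the tangent of half this angle, whatever the lens; pixels are square), "cx", "cy" (the principal point, pixels), "world_to_cam" (4x4, takes a point from world to camera coordinates). Camera axes: x right, y up, looking along -z (the intrinsics and any distortion apply to the point x, -y, -z); pixel columns grow to the right and rows downward; lengths in m; the calibration is good to about 2 mm. A picture is of the moment at which its call begins. There is no depth.
- r.hand_in(): hands the job in; it is judged then, once.
Trained networks look in a picture, given as the dict that the camera call returned (one of the last four; its "shot" number tells which), for a name from the list of things; names that differ only in an ending like _2 or _b are one class to them, and where a whole thing is asked for, a point or a joint stands for the part that bears it (a point fixed in the world has none). Each returns a list of dicts, best first, with "score" (0 to 1); they miss things now and then, are a little off and sometimes report something else, mostly with a low value. They report only what shows in the picture. A call takes as long as a camera call.
- viewer.trace(picture, thing): "pixels" (384x512 bool, what is visible of it) and "rect" ([left, top, right, bottom] in pixels, round what is visible of it).
The state is a dict: "clock": time; "joints": joint angles; "qvel": joint speeds; "tau": joint torques, N m; "tcp_pos": TCP position; "orientation": TCP orientation; "contact_force": force on the tool from outside, world axes, zero at the start; "moment": the same for the moment, N m; "grip_width": finger opening in m; "gripper_force": force on a finger pad.
Only numpy, scipy, OpenCV 4.12 (cv2) and the standard library are available. Lean on these libraries where they do the work, as an engineer would, in place of code of your own. Each camera call takes 0.05 s, during which the arm holds its last target. There are 200 camera calls.

## Working session

There is one attempt and no reset: what is moved stays moved. The work goes in short steps, Python scripts to look and compute and a tool call to move; the robot and the scene stay as the last step left them, time stands still between calls to the robot, and variables do not carry over. Pictures are saved under pics/ and viewed, at most 10 in all, crops included, and the job is handed in when it is done.

Besides the shell and the picture viewer there is one more tool, called after "Request:" by a JSON object that holds its "api" and its "payload". play_rows: Moves the arm, as the interface text tells. Shifts and turns lie within -1 to 1; 1 stands for 0.2 m of shift or pi/2 rad of turn. Its arguments: {"type":"object","properties":{"commands":{"type":"array","items":{"type":"array","items":{"type":"array","items":{"type":"number","minimum":-1,"maximum":1}}}},"grip_force":{"type":"number"}},"required":["commands"]}

```bash
mkdir -p pics; cat > h.py <<'E'
import numpy as np, cv2
from bench import get_obs, viewer, r
from scipy.spatial.transform import Rotation as R
def grab(n,save=None):
    p=viewer.grab_frame(n)
    if save: cv2.imwrite('pics/'+save,p['pixels'][...,::-1])
    return p
def f(p): return 192/np.tan(np.radians(p['fovy'])/2)
def proj(p,X):
    X=np.atleast_2d(X); c=(p['world_to_cam']@np.c_[X,np.ones(len(X))].T).T
    return np.c_[p['cx']+f(p)*c[:,0]/-c[:,2], p['cy']-f(p)*c[:,1]/-c[:,2]]
def unproj(p,uv,z):
    W=np.linalg.inv(p['world_to_cam']); d=W[:3,:3]@np.array([(uv[0]-p['cx'])/f(p),-(uv[1]-p['cy'])/f(p),-1]); o=W[:3,3]
    return o+d*(z-o[2])/d[2]
E
python3 - <<'E'
from h import *
o=get_obs()
print({k:np.round(v,3) for k,v in o.items()})
for n in('scene','top'):
    p=grab(n,n+'0.png'); print(n,{k:v for k,v in p.items() if k not in('pixels',)})
    for t in ['bottle_mid','press','nest','push_post','hub','crank','dabba','katori','spoonrest','tumbler','jar','pestle']:
        q=viewer.trace(p,t)
        print(t,[(round(x['score'],2),x['rect']) for x in q[:2]])
E
```

```text
{'clock': np.float64(0.0), 'joints': array([-1.382,  0.478,  0.022,  1.556, -0.012,  1.109, -0.083]), 'qvel': array([ 0.001, -0.   , -0.   , -0.   , -0.001, -0.001,  0.   ]), 'tau': array([-1.0000e-03, -5.9644e+01,  1.6080e+00, -2.8120e+01,  1.3000e-02,
        9.0000e-03, -0.0000e+00]), 'tcp_pos': array([0.197, 0.645, 0.23 ]), 'orientation': array([-4.640e-01, -3.107e+00,  3.000e-03]), 'contact_force': array([-0.454,  0.684,  0.171]), 'moment': array([ 0.037, -0.017,  0.014]), 'gripper_force': np.float64(0.0), 'grip_width': np.float64(0.085)}
scene {'fovy': 49.49720711687372, 'cx': 253.98735510912044, 'cy': 194.74242526879104, 'world_to_cam': array([[ 0.84257968,  0.53849208, -0.00926081, -0.40178014],
       [-0.36920874,  0.59004964,  0.71800163,  0.11883128],
       [ 0.39210253, -0.60155441,  0.69597981, -1.41259885],
       [ 0.        ,  0.        ,  0.        ,  1.        ]]), 'shot': 1}
bottle_mid [(0.54, [182.9, 163.7, 322.0, 296.8])]
press [(0.77, [182.9, 163.7, 321.6, 298.2]), (0.56, [197.3, 216.3, 264.4, 261.4])]
nest [(0.89, [197.1, 219.2, 266.3, 264.5])]
push_post [(0.
[... 757 characters left out ...]
      [ 0.        ,  0.        ,  0.        ,  1.        ]]), 'shot': 2}
bottle_mid [(0.73, [337.6, 195.6, 355.9, 212.6]), (0.21, [270.8, 169.4, 302.5, 215.9])]
press [(0.64, [205.7, 109.3, 309.0, 227.8])]
nest [(0.84, [272.0, 168.9, 304.4, 213.8])]
push_post [(0.72, [270.0, 168.1, 304.3, 216.9])]
hub [(0.76, [207.8, 164.8, 256.4, 216.7])]
crank [(0.62, [208.5, 167.5, 254.7, 218.4])]
dabba [(0.55, [329.2, 116.9, 383.3, 169.8])]
katori [(0.63, [369.0, 215.0, 397.2, 238.0])]
spoonrest [(0.86, [375.3, 174.6, 396.8, 206.9])]
tumbler [(0.73, [113.9, 195.5, 138.7, 212.1])]
jar [(0.88, [109.6, 138.9, 134.1, 165.3]), (0.24, [204.3, 106.6, 308.4, 226.0])]
pestle [(0.65, [329.7, 241.7, 343.1, 252.9])]
```

```bash
python3 - <<'E'
import cv2
a=cv2.imread('pics/top0.png')[95:265,190:410]; cv2.imwrite('pics/top0c.png',cv2.resize(a,None,fx=3.5,fy=3.5,interpolation=2))
a=cv2.imread('pics/scene0.png')[140:320,110:340]; cv2.imwrite('pics/scene0c.png',cv2.resize(a,None,fx=3.3,fy=3.3,interpolation=2))
E
```

```text
(no output)
```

View pics/top0c.png

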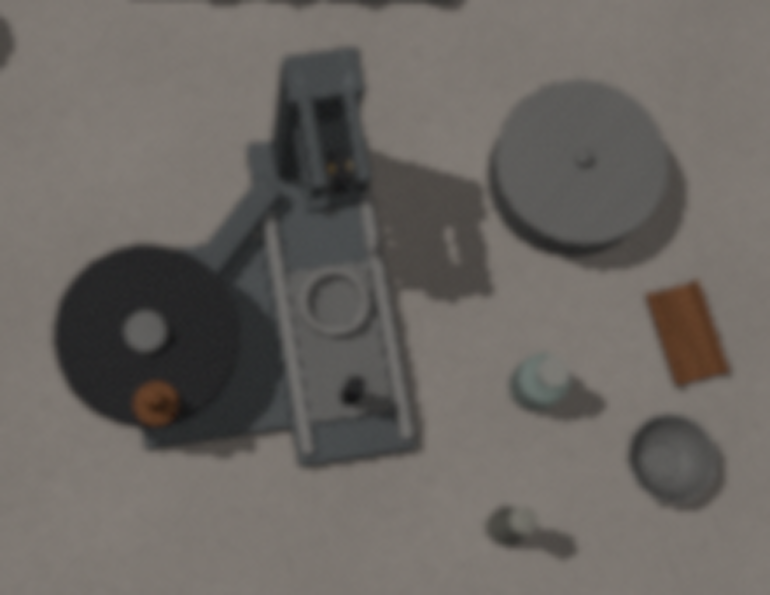

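View pics/scene0c.png

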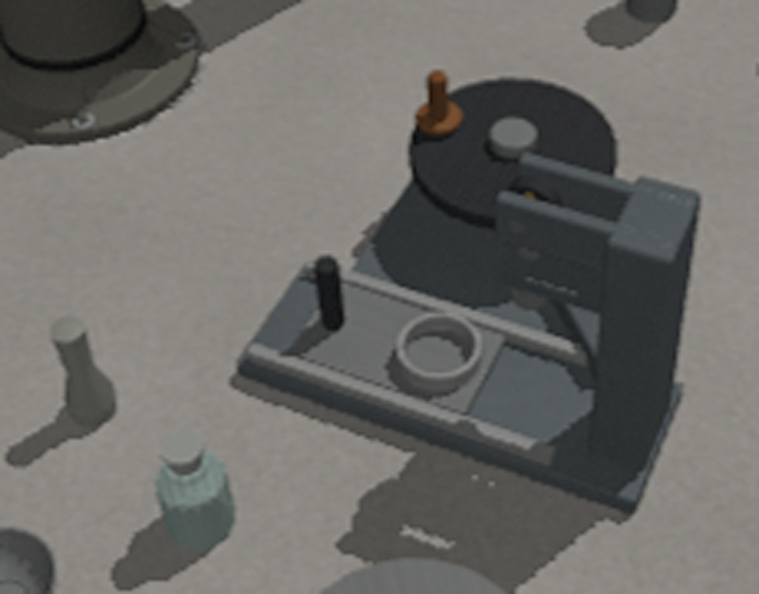

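```bash
python3 - <<'E'
from h import *
from scipy.optimize import least_squares as LS
T=grab('top');S=grab('scene')
m={'hub':((-.09,.19,.11),(231.4,189.6),(265.8,181.5)),'crank':((-.16,.19,.15),(235.1,210.5),(242.4,163.3)),
'ring':((-.085,0,.048),(286.6,181.6),(243,245.8)),'post':((-.18,0,.102),(290.9,205.6),(209.1,220.3))}
for k,(X,t,s) in m.items(): print(k,unproj(T,t,X[2]).round(4),unproj(S,s,X[2]).round(4))
print('bottle',unproj(T,(347.7,203),.098).round(4),unproj(S,(165.2,274.8),.098).round(4))
def W(v): 
    c,s=np.cos(v[2]),np.sin(v[2]); A=np.array([x[0] for x in m.values()]); return np.c_[v[0]+c*A[:,0]-s*A[:,1],v[1]+s*A[:,0]+c*A[:,1],A[:,2]]
def res(v):
    w=W(v); return np.r_[proj(T,w)-[x[1] for x in m.values()],proj(S,w)-[x[2] for x in m.values()]].ravel()
q=LS(res,[.6,0,0],loss='soft_l1'); print(q.x,res(q.x).reshape(-1,2).round(1).tolist()); print(W(q.x).round(4))
for n in['dabba','katori','spoonrest','pestle']:
    z={'dabba':.08,'katori':.035,'spoonrest':.018,'pestle':.105}[n]
    a=viewer.trace(T,n)[0]['rect'];print(n,unproj(T,((a[0]+a[2])/2,(a[1]+a[3])/2),z/2).round(3))
E
```

```text
hub [0.4888 0.0411 0.11  ] [0.4939 0.0365 0.11  ]
crank [0.4128 0.0259 0.15  ] [0.422  0.0285 0.15  ]
ring [ 0.5326 -0.1478  0.048 ] [ 0.5379 -0.1475  0.048 ]
post [ 0.4391 -0.157   0.102 ] [ 0.443  -0.1598  0.102 ]
bottle [ 0.4512 -0.3468  0.098 ] [ 0.4572 -0.3463  0.098 ]
[ 0.61709652 -0.12639803  0.20385814] [[-0.1, -0.5], [-0.4, -2.8], [-1.2, -0.4], [1.8, -0.5], [-0.1, -1.4], [-0.3, 0.2], [-0.4, -1.6], [-1.4, 0.4]]
[[ 0.4905  0.0414  0.11  ]
 [ 0.4219  0.0273  0.15  ]
 [ 0.5339 -0.1436  0.048 ]
 [ 0.4408 -0.1628  0.102 ]]
dabba [ 0.673 -0.392  0.04 ]
katori [ 0.387 -0.489  0.018]
spoonrest [ 0.515 -0.507  0.009]
pestle [ 0.678 -0.391  0.052]
```

The top crop shows the hub at image pixel (231,190), the nest ring at (287,182), the post top at (291,206) and the stopper at (348,203). The scene crop agrees within about 5 mm. The fit puts press yaw at about 0.20, and I'll align the tool with the press frame.

Request:
{"api": "play_rows", "payload": {"commands": [[[-1, -0.2, -0.2, -0.1, -0.05], [-1, -1, -1, -0.35, -0.317], [-1, -1, -1, -0.35, -0.317], [-1, -1, -1, -0.35, -0.317], [-1, -1, -1, -0.35, -0.317], [-1, -1, -1, -0.35, -0.317], [-1, -1, -1, -0.35, -0.317], [-1, -1, -1, -0.35, -0.317], [-1, -1, -1, -0.35, -0.317], [-1, -1, -1, -0.35, -0.317]]]}}

```text
clock: 2.43
tcp_pos: [0.3299, 0.3962, 0.3015]
orientation: [-0.315, 3.126, 0.002]
contact_force: [-0.2, 0.0, -0.6]
grip_width: 0.0854
gripper_force: 0.0
```

```bash
cat >> h.py <<'E'
YAW=0.2016
def press2w(P,o=(0.6175,-.1285)):
    c,s=np.cos(YAW),np.sin(YAW); return np.array([o[0]+c*P[0]-s*P[1],o[1]+s*P[0]+c*P[1],P[2]])
def to(target,head=None):
    "scaled tool shift and turn from measured pose; head = azimuth of tool y (deg)"
    o=get_obs(); M=R.from_rotvec(o['orientation']).as_matrix(); d=M.T@(np.array(target)-o['tcp_pos'])/.2
    h=np.degrees(np.arctan2(M[1,1],M[0,1])); t=0 if head is None else -((head-h+180)%360-180)/90
    print('shift',d.round(3),'turn',round(t,3),'head',round(h,2),'tcp',o['tcp_pos'].round(4),'F',o['contact_force'].round(2),'t',round(o['clock'],2),'w',round(o['grip_width'],4),'tilt',M[:,2].round(4),'j',np.round(o['joints'],2))
E
python3 -c "
from h import *
to((.454,-.347,.25),101.5)"
```

```text
shift [ 0.134 -3.765  0.254] turn 0.0 head 101.52 tcp [0.3299 0.3962 0.3015] F [-0.18  0.02 -0.59] t 2.43 w 0.0854 tilt [-0.     0.001 -1.   ] j [-1.01  0.15  0.01  1.85 -0.    1.15  0.78]
```

Request:
{"api": "play_rows", "payload": {"commands": [[[-1, -0.1, -0.2, 0, 0], [-1, -0.3, -1, 0, 0], [-1, -0.3, -1, 0, 0], [-1, -0.3, -1, 0, 0], [-1, -0.3, -1, 0, 0], [-1, -0.3, -1, 0, 0]]]}}

```text
clock: 2.93
tcp_pos: [0.4318, 0.2055, 0.3011]
orientation: [-0.303, 3.126, -0.005]
contact_force: [0.2, -0.7, -0.0]
grip_width: 0.0854
gripper_force: 0.0
```

Request:
{"api": "play_rows", "payload": {"commands": [[[-1, 0, -1, 0, 0], [-1, 0, -1, 0, 0], [-1, 0, -1, 0, 0], [-1, 0, -1, 0, 0], [-1, 0, -1, 0, 0]]]}}

```text
clock: 3.35
tcp_pos: [0.4693, 0.0146, 0.3012]
orientation: [0.317, -3.125, 0.001]
contact_force: [1.5, -0.2, -0.0]
grip_width: 0.0853
gripper_force: 0.0
```

Request:
{"api": "play_rows", "payload": {"commands": [[[-1, 0, -1, 0, 0], [-1, 0, -1, 0, 0], [-1, 0, -1, 0, 0], [-1, 0, -1, 0, 0], [-1, 0, -1, 0, 0]]]}}

```text
clock: 3.77
tcp_pos: [0.5099, -0.1814, 0.301]
orientation: [0.318, -3.125, 0.002]
contact_force: [1.0, 0.1, 0.2]
grip_width: 0.0852
gripper_force: 0.0
```

Request:
{"api": "play_rows", "payload": {"commands": [[[-1, 0.2, -0.2, 0, 0], [-1, 0.43, -0.76, 0.25, 0], [-1, 0.43, -0.76, 0.25, 0], [-1, 0.43, -0.76, 0.25, 0], [-1, 0.43, -0.76, 0.25, 0], [-1, 0.43, -0.76, 0.25, 0], [-1, 0.43, -0.76, 0.25, 0]]]}}

```text
clock: 4.35
tcp_pos: [0.4556, -0.3456, 0.2502]
orientation: [0.315, -3.124, -0.001]
contact_force: [0.2, -0.1, -0.4]
grip_width: 0.0855
gripper_force: 0.0
```

```bash
python3 -c "
from h import *
to((.454,-.347,.25),101.5)
T=grab('top','t1.png');S=grab('scene','s1.png')
o=get_obs()['tcp_pos']
print(proj(T,o),proj(S,o))
for p in(T,S):
  for n in('bottle_mid','nest'): print(n,[(x['score'],x['rect']) for x in viewer.trace(p,n)[:2]])
a=cv2.resize(T['pixels'][150:250,270:400,::-1],None,fx=4,fy=4,interpolation=2)[:,:400]
b=cv2.resize(S['pixels'][200:310,120:220,::-1],None,fx=4,fy=4,interpolation=2)[:400]
cv2.imwrite('pics/c1.png',np.hstack([a,b]))
"
```

```text
shift [ 0.009 -0.005  0.001] turn 0.0 head 101.53 tcp [ 0.4556 -0.3456  0.2502] F [ 0.18 -0.08 -0.36] t 4.35 w 0.0855 tilt [-2.e-03  6.e-04 -1.e+00] j [ 0.05  0.33  0.62  1.82 -0.22  1.07  2.52]
[[358.48068101 192.53568582]] [[153.91597909 230.2712416 ]]
bottle_mid []
nest [(0.93, [271.1, 169.2, 302.7, 213.1])]
bottle_mid [(0.74, [158.1, 272.6, 181.3, 305.9]), (0.71, [192.1, 309.2, 275.8, 382.9])]
nest [(0.73, [198.1, 218.0, 262.1, 266.4]), (0.61, [231.5, 160.5, 292.9, 210.9])]
```

View pics/c1.png

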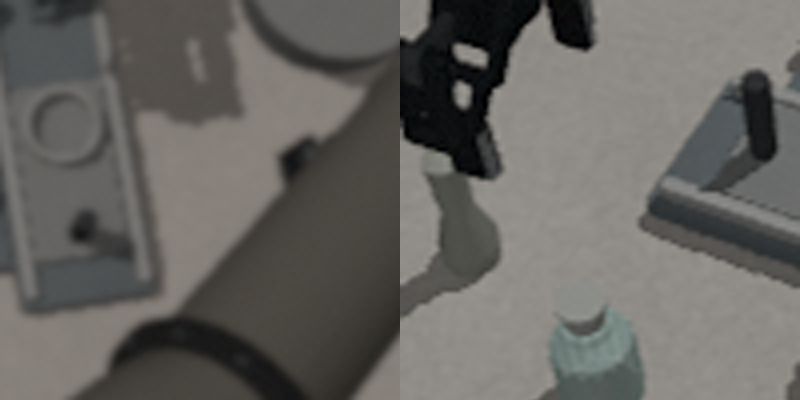

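The view from above is blocked by the arm, but in the scene view the fingertips straddle the point over the stopper at pixel (165,275). I'll descend now.

Request:
{"api": "play_rows", "payload": {"commands": [[[-1, 0, 0, 0.3, 0], [-1, 0.005, -0.003, 0.5, 0], [-1, 0.005, -0.003, 0.7, 0], [-1, 0.005, -0.003, 0.8, 0], [-1, 0.005, -0.003, 0.9, 0], [-1, 0.005, -0.003, 0.9, 0]]]}}

```text
clock: 5.15
tcp_pos: [0.4521, -0.3442, 0.0673]
orientation: [0.317, -3.12, -0.007]
contact_force: [-0.0, 0.8, -0.2]
grip_width: 0.0854
gripper_force: 0.0
```

Request:
{"api": "play_rows", "payload": {"commands": [[[-1, 0, 0, 0.1, 0], [-1, 0, 0, 0.185, 0], [-1, 0, 0, 0.185, 0], [0, 0, 0, 0.185, 0], [0.5, 0, 0, 0.185, 0], [0.5, 0, 0, 0.185, 0], [1, 0, 0, 0.185, 0], [1, 0, 0, 0.185, 0], [1, 0, 0, 0.185, 0], [1, 0, 0, 0.185, 0]]], "grip_force": 25}}

```text
clock: 5.98
tcp_pos: [0.4551, -0.3475, 0.0361]
orientation: [-0.315, 3.123, -0.002]
contact_force: [-0.7, 2.2, 5.2]
grip_width: 0.049
gripper_force: 25.2
```

Request:
{"api": "play_rows", "payload": {"commands": [[[1, 0, 0, 0, 0], [1, 0, 0, -0.05, 0], [1, 0, 0, -0.1, 0], [1, 0, 0, -0.15, 0], [1, 0, 0, -0.15, 0], [1, 0, 0, -0.15, 0]]]}}

```text
clock: 6.48
tcp_pos: [0.4547, -0.3473, 0.0654]
orientation: [-0.316, 3.124, -0.002]
contact_force: [-0.6, -0.4, -3.0]
grip_width: 0.0493
gripper_force: 27.2
```

```bash
python3 -c "
from h import *
to(press2w((-.085,0,.2)),101.5)
T=grab('top');S=grab('scene')
a=cv2.resize(T['pixels'][150:250,270:370,::-1],None,fx=4,fy=4,interpolation=2)
b=cv2.resize(S['pixels'][200:300,120:220,::-1],None,fx=4,fy=4,interpolation=2)
cv2.imwrite('pics/c2.png',np.hstack([a,b]))
"
```

```text
shift [-0.593  0.908 -0.673] turn 0.0 head 101.53 tcp [ 0.4547 -0.3473  0.0654] F [-0.64 -0.36 -2.97] t 6.48 w 0.0493 tilt [ 1.8e-03 -9.0e-04 -1.0e+00] j [ 0.17  0.57  0.49  1.96 -0.41  0.71  2.68]
```

View pics/c2.png

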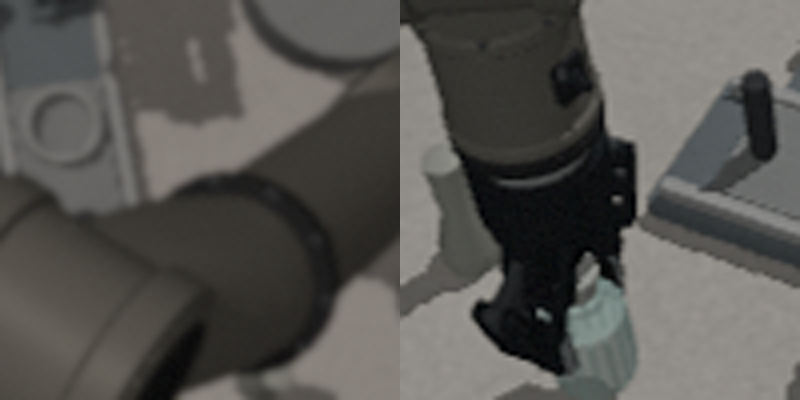

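Request:
{"api": "play_rows", "payload": {"commands": [[[1, 0, 0, -0.2, 0], [1, -0.2, 0.1, -0.4, 0], [1, -0.4, 0.3, -0.6, 0], [1, -0.55, 0.5, -0.67, 0], [1, -0.593, 0.7, -0.67, 0], [1, -0.593, 0.85, -0.67, 0], [1, -0.593, 0.908, -0.67, 0], [1, -0.593, 0.908, -0.67, 0], [1, -0.593, 0.908, -0.67, 0]]]}}

```text
clock: 7.33
tcp_pos: [0.5344, -0.1412, 0.1978]
orientation: [0.326, -3.124, -0.003]
contact_force: [0.4, -0.2, -3.3]
grip_width: 0.0492
gripper_force: 28.5
```

Request:
{"api": "play_rows", "payload": {"commands": [[[1, 0, 0, 0.15, 0], [1, 0, 0, 0.3, 0], [1, 0, 0, 0.38, 0], [1, 0, 0, 0.38, 0], [1, 0, 0, 0.38, 0], [1, 0, 0, 0.38, 0]]]}}

```text
clock: 7.83
tcp_pos: [0.5344, -0.1468, 0.1232]
orientation: [-0.313, 3.125, -0.001]
contact_force: [0.5, -0.5, -2.9]
grip_width: 0.0491
gripper_force: 28.3
```

```bash
python3 -c "
from h import *
to(press2w((-.085,0,.2)),101.5)
T=grab('top','t3.png');S=grab('scene','s3.png')
a=cv2.resize(T['pixels'][140:240,240:340,::-1],None,fx=4,fy=4,interpolation=2)
b=cv2.resize(S['pixels'][190:290,190:290,::-1],None,fx=4,fy=4,interpolation=2)
cv2.imwrite('pics/c3.png',np.hstack([a,b]))
"
```

```text
shift [-0.     0.006 -0.384] turn -0.001 head 101.43 tcp [ 0.5344 -0.1468  0.1232] F [ 0.46 -0.52 -2.9 ] t 7.83 w 0.0491 tilt [ 1.1e-03 -8.0e-04 -1.0e+00] j [-0.26  0.45  0.53  1.97 -0.32  0.79  2.22]
```

View pics/c3.png

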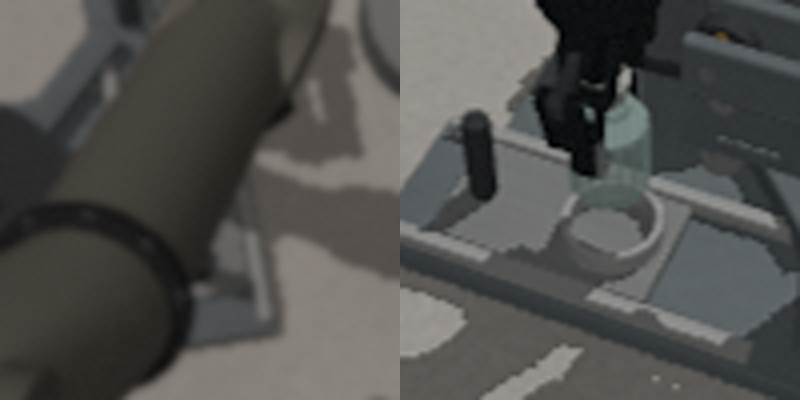

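```bash
python3 -c "
from h import *
S=grab('scene')
b=np.array([.5344,-.1468]);n=np.array([.535,-.1477])
for z in (.087,.12,.147): print(z,proj(S,[*b,z]))
print(proj(S,[*n,.048]))
g=S['pixels'].astype(int)
for r_ in (219,223,228,232,236): print(r_,[tuple(g[r_,c]) [1]-g[r_,c][0] for c in range(225,262)])
print([g[248,c].mean().round() for c in range(225,262)])
print([g[252,c].mean().round() for c in range(225,262)])
"
```

```text
0.087 [[241.5965048  235.28959215]]
0.12 [[241.19710722 226.62280964]]
0.147 [[240.85684916 219.23933299]]
[[242.04612189 245.38374662]]
219 [np.int64(3), np.int64(2), np.int64(1), np.int64(2), np.int64(2), np.int64(2), np.int64(1), np.int64(-1), np.int64(0), np.int64(1), np.int64(1), np.int64(7), np.int64(9), np.int64(7), np.int64(1), np.int64(-1), np.int64(10), np.int64(16), np.int64(16), np.int64(15), np.int64(16), np.int64(16), np.int64(17), np.int64(17), np.int64(17), np.int64(17), np.int64(15), np.int64(10), np.int64(4), np.int64(4), np.int64(3), np.int64(5), np.int64(4), np.int64(4), np.int64(4), np.int64(3), np.int64(5)]
223 [np.int64(6), np.int64(2), np.int64(1), np.int64(1), np.int64(1), np.int64(3), np.int64(-2), np.int64(3), np.int64(-1), np.int64(1), np.int64(3), np.int64(-1), np.int64(1), np.int64(3), np.int64(2), np.int64(0), np.int64(16), np.int64(17), np.int64(16), np.int64(16), np.int64(17), np.int64(17), np.int64(16), np.int64(17), np.int64(17), np.int64(15), np.int64(14), np.int64(10), np.int64(4), np.int64(5), np.int64(4), np.int64(3), np.int64(5), np.int64(5), n
[... 2193 characters left out ...]
), np.float64(91.0)]
[np.float64(81.0), np.float64(74.0), np.float64(66.0), np.float64(68.0), np.float64(69.0), np.float64(68.0), np.float64(70.0), np.float64(73.0), np.float64(77.0), np.float64(81.0), np.float64(85.0), np.float64(83.0), np.float64(76.0), np.float64(77.0), np.float64(80.0), np.float64(95.0), np.float64(112.0), np.float64(115.0), np.float64(115.0), np.float64(117.0), np.float64(119.0), np.float64(122.0), np.float64(131.0), np.float64(143.0), np.float64(143.0), np.float64(122.0), np.float64(98.0), np.float64(85.0), np.float64(80.0), np.float64(93.0), np.float64(110.0), np.float64(125.0), np.float64(106.0), np.float64(75.0), np.float64(91.0), np.float64(98.0), np.float64(97.0)]
```

Request:
{"api": "play_rows", "payload": {"commands": [[[1, 0, -0.004, 0.1, 0], [1, 0, -0.004, 0.18, 0], [1, 0, -0.004, 0.21, 0], [1, 0, -0.004, 0.23, 0], [1, 0, -0.004, 0.245, 0], [1, 0, -0.004, 0.25, 0], [1, 0, -0.004, 0.25, 0]]]}}

```text
clock: 8.57
tcp_pos: [0.534, -0.1455, 0.0723]
orientation: [0.316, -3.125, -0.001]
contact_force: [-0.1, 2.8, -3.8]
grip_width: 0.049
gripper_force: 29.3
```

Request:
{"api": "play_rows", "payload": {"commands": [[[1, 0, 0.008, 0, 0], [1, 0, 0.008, 0.015, 0], [1, 0, 0.008, 0.025, 0], [1, 0, 0.008, 0.03, 0], [1, 0, 0.008, 0.03, 0], [1, 0, 0.008, 0.03, 0]]]}}

```text
clock: 9.07
tcp_pos: [0.5339, -0.1451, 0.0663]
orientation: [-0.315, 3.126, -0.001]
contact_force: [-0.4, -0.5, -2.7]
grip_width: 0.0489
gripper_force: 29.5
```

Request:
{"api": "play_rows", "payload": {"commands": [[[1, 0, 0, 0.008, 0], [1, 0, 0, 0.015, 0], [1, 0, 0, 0.015, 0], [1, 0, 0, 0.015, 0]]]}}

```text
clock: 9.4
tcp_pos: [0.5357, -0.1453, 0.0652]
orientation: [-0.314, 3.122, -0.001]
contact_force: [-1.3, 1.2, 12.5]
grip_width: 0.0491
gripper_force: 30.8
```

Request:
{"api": "play_rows", "payload": {"commands": [[[1, 0, 0, -0.01, 0], [1, 0, 0, -0.01, 0], [0.3, 0, 0, -0.01, 0], [0, 0, 0, -0.01, 0], [-0.5, 0, 0, -0.01, 0], [-1, 0, 0, -0.01, 0], [-1, 0, 0, -0.01, 0], [-1, 0, 0, -0.1, 0], [-1, 0, 0, -0.25, 0], [-1, 0, 0, -0.4, 0], [-1, 0, 0, -0.5, 0], [-1, 0, 0, -0.5, 0]]]}}

```text
clock: 10.4
tcp_pos: [0.5363, -0.1456, 0.1673]
orientation: [-0.314, 3.119, -0.002]
contact_force: [0.1, -0.6, 0.4]
grip_width: 0.0855
gripper_force: 0.0
```

```bash
python3 -c "
from h import *
to(press2w((-.24,0,.075)),101.5)
S=grab('scene','s4.png')
b=cv2.resize(S['pixels'][150:290,180:320,::-1],None,fx=4,fy=4,interpolation=2)
cv2.imwrite('pics/c4.png',b)
"
```

```text
shift [0.788 0.002 0.456] turn -0.0 head 101.49 tcp [ 0.5363 -0.1456  0.1673] F [ 0.12 -0.64  0.43] t 10.4 w 0.0855 tilt [ 6.9e-03 -6.0e-04 -1.0e+00] j [-0.3   0.39  0.57  1.94 -0.27  0.88  2.19]
```

View pics/c4.png

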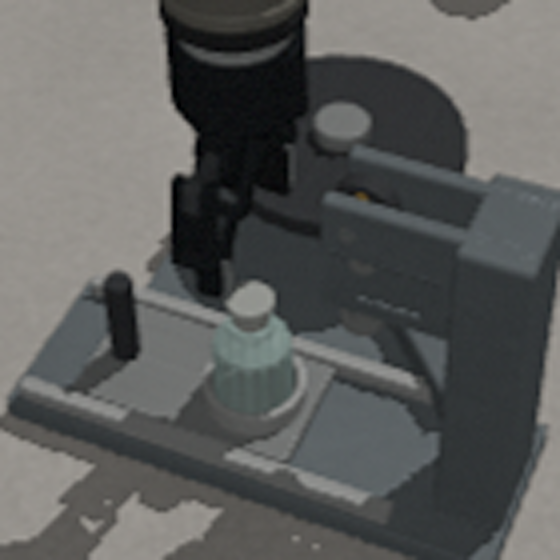

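Bottle stands upright in the ring (stopper at crop (250,300)) and the post is clear. Next I go behind the post with the fingers shut.

Request:
{"api": "play_rows", "payload": {"commands": [[[-1, 0.15, 0, 0, 0], [-1, 0.3, 0, 0, 0], [-1, 0.5, 0, 0, 0], [0, 0.67, 0.002, 0, 0], [1, 0.67, 0.002, 0, 0], [1, 0.67, 0.002, 0, 0], [1, 0.67, 0.002, 0.15, 0], [1, 0.67, 0.002, 0.3, 0], [1, 0.67, 0.002, 0.44, 0], [1, 0.67, 0.002, 0.44, 0], [1, 0.67, 0.002, 0.44, 0]]]}}

```text
clock: 11.37
tcp_pos: [0.402, -0.1709, 0.0742]
orientation: [0.316, -3.122, -0.0]
contact_force: [-0.5, -0.7, 0.2]
grip_width: 0.0002
gripper_force: 0.0
```

```bash
python3 -c "
from h import *
to(press2w((-.2,0,.078)),101.5)
S=grab('scene','s5.png')
b=cv2.resize(S['pixels'][150:290,160:300,::-1],None,fx=4,fy=4,interpolation=2)
cv2.imwrite('pics/c5.png',b)
"
```

```text
shift [-0.098 -0.008 -0.019] turn 0.0 head 101.54 tcp [ 0.402  -0.1709  0.0742] F [-0.51 -0.74  0.15] t 11.37 w 0.0002 tilt [-4.e-03 -2.e-04 -1.e+00] j [-0.19  0.38  0.54  2.26 -0.35  0.58  2.38]
```

View pics/c5.png

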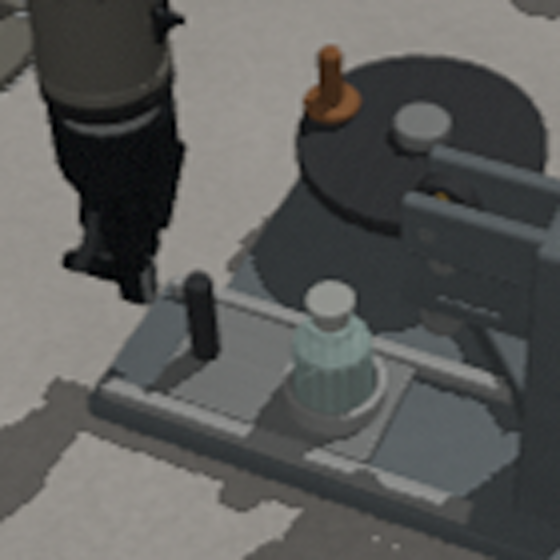

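Gripper shut behind the post (pixel (200,290) in the crop), lined up. Push now.

Request:
{"api": "play_rows", "payload": {"commands": [[[1, -0.04, -0.006, 0, 0], [1, -0.07, -0.006, 0, 0], [1, -0.09, -0.006, 0, 0], [1, -0.11, -0.006, 0, 0], [1, -0.13, -0.006, 0, 0], [1, -0.15, -0.006, 0, 0], [1, -0.17, -0.006, 0, 0], [1, -0.19, -0.006, 0, 0], [1, -0.21, -0.006, 0, 0], [1, -0.23, -0.006, 0, 0], [1, -0.25, -0.006, 0, 0], [1, -0.27, -0.006, 0, 0]]]}}

```text
clock: 12.42
tcp_pos: [0.4558, -0.1616, 0.0752]
orientation: [0.315, -3.126, 0.0]
contact_force: [-2.6, -2.7, 0.2]
grip_width: 0.0001
gripper_force: 1.5
```

Request:
{"api": "play_rows", "payload": {"commands": [[[1, -0.02, 0, 0, 0], [1, -0.04, 0, 0, 0], [1, -0.06, 0, 0, 0], [1, -0.08, 0, 0, 0], [1, -0.1, 0, 0, 0], [1, -0.115, 0, 0, 0], [1, -0.13, 0, 0, 0], [1, -0.145, 0, 0, 0], [1, -0.16, 0, 0, 0], [1, -0.165, 0, 0, 0], [1, -0.17, 0, 0, 0], [1, -0.17, 0, 0, 0]]]}}

```text
clock: 13.42
tcp_pos: [0.4893, -0.1544, 0.0753]
orientation: [-0.316, 3.125, 0.0]
contact_force: [-1.0, -2.0, -0.4]
grip_width: -0.0
gripper_force: 0.7
```

```bash
python3 -c "
from h import *
to(press2w((-.116,0,.078)),101.5)"
```

```text
shift [-0.074 -0.002 -0.013] turn 0.0 head 101.54 tcp [ 0.4893 -0.1544  0.0753] F [-0.98 -2.04 -0.44] t 13.42 w -0.0 tilt [ 4.e-04  2.e-04 -1.e+00] j [-0.22  0.48  0.52  2.09 -0.38  0.66  2.32]
```

Request:
{"api": "play_rows", "payload": {"commands": [[[1, -0.015, 0, 0, 0], [1, -0.03, 0, 0, 0], [1, -0.04, 0, 0, 0], [1, -0.047, 0, 0, 0], [1, -0.054, 0, 0, 0], [1, -0.06, 0, 0, 0], [1, -0.065, 0, 0, 0], [1, -0.07, 0, 0, 0], [1, -0.07, 0, 0, 0]]]}}

```text
clock: 14.17
tcp_pos: [0.4946, -0.1529, 0.0744]
orientation: [0.309, -3.113, -0.006]
contact_force: [-22.8, -3.3, 18.8]
grip_width: 0.0
gripper_force: 12.1
```

```bash
python3 -c "
from h import *
to(press2w((-.116,0,.078)),101.5)"
```

```text
shift [-0.046 -0.003 -0.019] turn -0.002 head 101.34 tcp [ 0.4946 -0.1529  0.0744] F [-22.84  -3.35  18.84] t 14.17 w 0.0 tilt [-0.0141  0.0026 -0.9999] j [-0.23  0.49  0.52  2.07 -0.38  0.68  2.31]
```

Request:
{"api": "play_rows", "payload": {"commands": [[[1, 0.02, 0, 0, 0], [1, 0.03, 0, 0, 0], [1, 0.03, 0, 0, 0]]]}}

```text
clock: 14.42
tcp_pos: [0.4946, -0.153, 0.0746]
orientation: [0.314, -3.122, -0.002]
contact_force: [-7.1, -2.7, -0.5]
grip_width: 0.0
gripper_force: 3.9
```

```bash
python3 -c "
from h import *
to(press2w((-.116,0,.078)),101.5)
S=grab('scene','s6.png')
for n in((0,0,.048),(0,0,.128),(-.095,0,.102),(-.01,0,.048)): print(n,proj(S,press2w(n)))
b=cv2.resize(S['pixels'][150:290,180:320,::-1],None,fx=4.2,fy=4.2,interpolation=2)
cv2.imwrite('pics/c6.png',b)
"
```

```text
shift [-0.047 -0.003 -0.017] turn -0.0 head 101.49 tcp [ 0.4946 -0.153   0.0746] F [-7.08 -2.74 -0.51] t 14.42 w 0.0 tilt [-3.8e-03  8.0e-04 -1.0e+00] j [-0.23  0.49  0.51  2.08 -0.38  0.67  2.31]
(0, 0, 0.048) [[273.19489221 253.89632617]]
(0, 0, 0.128) [[273.95266187 233.34975291]]
(-0.095, 0, 0.102) [[237.96106769 229.98039667]]
(-0.01, 0, 0.048) [[269.48813248 252.79455606]]
```

View pics/c6.png

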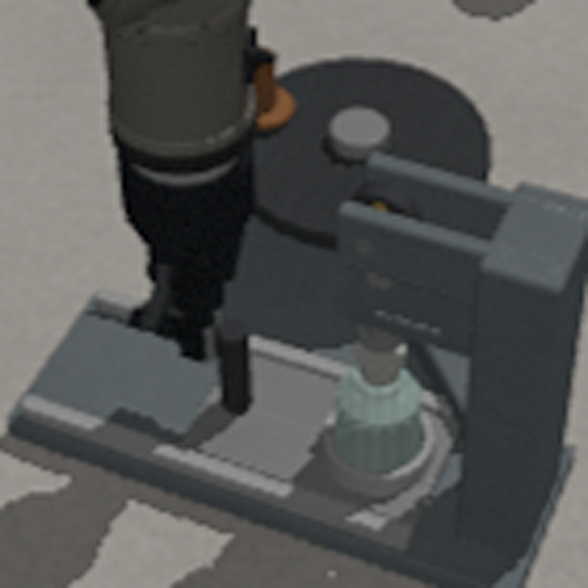

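```bash
python3 -c "
from h import *
S=grab('scene')
a=cv2.imread('pics/s5.png');b=cv2.imread('pics/s6.png')
def up(i): return cv2.resize(cv2.cvtColor(i,cv2.COLOR_BGR2GRAY),None,fx=4,fy=4,interpolation=2)
A,B=up(a),up(b)
for nm,(x0,x1,y0,y1),P in (('bottle',(232,256,236,258),(-.085,-.02,.05)),('ringfront',(230,258,247,262),(-.085,-.03,.035)),('post',(206,216,218,241),(-.18,0,.085))):
  t=A[4*y0:4*y1,4*x0:4*x1]; m=cv2.matchTemplate(B,t,cv2.TM_CCOEFF_NORMED); _,v,_,l=cv2.minMaxLoc(m)
  print(nm,v,np.array(l)/4-[x0,y0])
  for d in(.075,.08,.085): print(d,proj(S,press2w((P[0]+d,P[1],P[2])))-proj(S,press2w(P)))
"
```

```text
bottle 0.9684920907020569 [26.75  9.  ]
0.075 [[27.55209063  8.30456085]]
0.08 [[29.42593101  8.86936087]]
0.085 [[31.30449997  9.43558615]]
ringfront 0.8860499262809753 [26.5   9.25]
0.075 [[27.42927683  8.39767554]]
0.08 [[29.2946325   8.96876794]]
0.085 [[31.16467846  9.54129632]]
post 0.8218890428543091 [ 61. 115.]
0.075 [[26.60405988  7.74143908]]
0.08 [[28.41295007  8.26780284]]
0.085 [[30.22634438  8.79547725]]
```

Request:
{"api": "play_rows", "payload": {"commands": [[[1, 0.04, 0, 0, 0], [1, 0.08, 0, 0, 0], [1, 0.1, 0, -0.2, 0], [1, 0.1, 0, -0.4, 0], [1, 0.1, 0, -0.6, 0], [1, 0.17, 0.2, -0.6, 0], [1, 0.17, 0.4, -0.6, 0], [1, 0.17, 0.6, -0.6, 0], [1, 0.17, 0.8, -0.6, 0], [1, 0.17, 0.83, -0.6, 0], [1, 0.17, 0.83, -0.6, 0]]]}}

```text
clock: 15.43
tcp_pos: [0.4303, 0.0061, 0.1957]
orientation: [-0.325, 3.123, 0.003]
contact_force: [0.7, -0.1, 0.7]
grip_width: -0.0003
gripper_force: 0.0
```

```bash
python3 -c "
from h import *
to(press2w((-.16,.165,.13)),174)
T=grab('top','t7.png');S=grab('scene','s7.png')
for P in((0,0,.128),(-.095,0,.102),(-.085,0,.102)): print(P,proj(T,press2w(P)),proj(S,press2w(P)))
b=cv2.resize(S['pixels'][195:285,220:310,::-1],None,fx=4.4,fy=4.4,interpolation=2)
a=cv2.resize(T['pixels'][120:210,240:330,::-1],None,fx=4.4,fy=4.4,interpolation=2)
cv2.imwrite('pics/c7.png',np.hstack([a,b]))
"
```

```text
shift [ 0.018 -0.022  0.329] turn -0.801 head 101.9 tcp [0.4303 0.0061 0.1957] F [ 0.69 -0.09  0.67] t 15.43 w -0.0003 tilt [ 0.0017  0.0021 -1.    ] j [-0.68  0.11  0.56  2.18 -0.08  0.87  1.72]
(0, 0, 0.128) [[282.81360355 151.49810949]] [[273.95266187 233.34975291]]
(-0.095, 0, 0.102) [[287.92996206 180.4646144 ]] [[237.96106769 229.98039667]]
(-0.085, 0, 0.102) [[287.32158088 177.61338719]] [[241.64206046 231.04057063]]
```

View pics/c7.png

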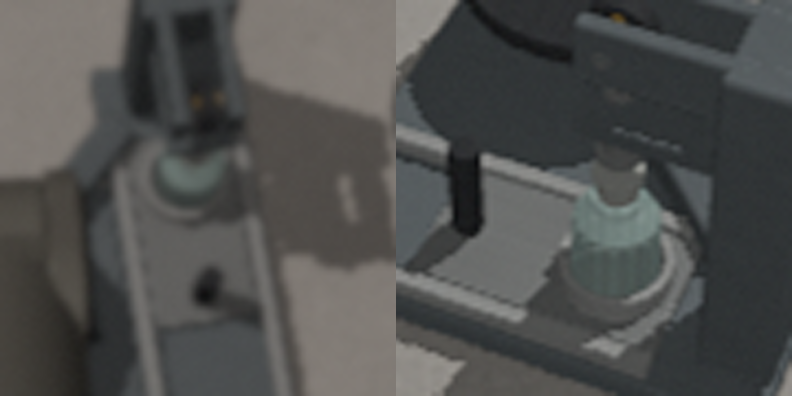

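```bash
python3 -c "
from h import *
T=grab('top');S=grab('scene')
def up(f): return cv2.resize(cv2.cvtColor(cv2.imread('pics/'+f),cv2.COLOR_BGR2GRAY),None,fx=8,fy=8,interpolation=2)
def mt(A,B,bx,sr):
  x0,x1,y0,y1=[8*v for v in bx]; t=A[y0:y1,x0:x1]; X0,X1,Y0,Y1=[8*v for v in sr]
  m=cv2.matchTemplate(B[Y0:Y1,X0:X1],t,cv2.TM_CCOEFF_NORMED); _,v,_,l=cv2.minMaxLoc(m); return round(v,3),(np.array(l)+[X0-x0,Y0-y0])/8
print('top post',mt(up('top0.png'),up('t7.png'),(287,295,202,209),(280,300,172,195)))
print('scene post',mt(up('scene0.png'),up('s7.png'),(205,215,217,240),(225,250,220,255)))
print('scene ram/press static',mt(up('scene0.png'),up('s7.png'),(262,300,195,225),(255,310,190,232)))
for d in(.075,.08,.085,.09):
  q=lambda p,P:(proj(p,press2w((P[0]+d,0,P[2])))-proj(p,press2w(P))).round(1)
  print(d,q(T,(-.18,0,.1)),q(S,(-.18,0,.09)))
"
```

```text
top post (0.992, array([ -3.75 , -21.875]))
scene post (0.76, array([25.875,  8.875]))
scene ram/press static (0.997, array([0., 0.]))
0.075 [[ -4.6 -21.7]] [[26.7  7.7]]
0.08 [[ -4.9 -23.1]] [[28.5  8.3]]
0.085 [[ -5.2 -24.5]] [[30.3  8.8]]
0.09 [[ -5.5 -26. ]] [[32.1  9.3]]
```

```bash
python3 - <<'E'
from h import *
from scipy.optimize import least_squares as LS
T=grab('top');S=grab('scene')
m=[((-.09,.19,.11),(231.4,189.6),(265.8,181.5),0),((-.16,.19,.15),(235.1,210.5),(242.4,163.3),0),
((-.085,0,.048),(286.6,181.6),(242.6,245.8),1),((-.18,0,.102),(290.9,205.6),(209.1,220.3),1),
((0,0,.048),(286.6-3.6,181.6-21.9),(242.6+26.5,245.8+9.1),0),((-.095,0,.102),(290.9-3.75,205.6-21.9),(209.1+25.9,220.3+8.9),0)]
A=np.array([x[0] for x in m]);k=np.array([x[3] for x in m])
def W(v):
    c,s=np.cos(v[2]),np.sin(v[2]); X=A[:,0]+k*v[3]; return np.c_[v[0]+c*X-s*A[:,1],v[1]+s*X+c*A[:,1],A[:,2]]
def res(v):
    w=W(v); return np.r_[proj(T,w)-[x[1] for x in m]-v[4:6],proj(S,w)-[x[2] for x in m]-v[6:8],v[None,4:8].repeat(2,0).reshape(-1,2)*.5].ravel()
q=LS(res,[.6,-.13,.15,.01,0,0,0,0]); print(q.x.round(4),res(q.x).reshape(-1,2).round(1).tolist()); print(W(q.x).round(4))
E
```

```text
[ 0.6083 -0.134   0.1582  0.0105  0.1612 -0.4733 -0.4827 -0.614 ] [[0.3, 0.3], [-0.9, -1.9], [-0.8, -0.1], [0.9, -0.0], [-0.6, 1.3], [1.1, 0.1], [-0.3, -0.6], [-0.0, 0.4], [0.3, -0.4], [-0.4, 0.5], [0.4, -0.5], [-0.1, 0.2], [0.1, -0.2], [-0.2, -0.3], [0.1, -0.2], [-0.2, -0.3]]
[[ 0.4895  0.0395  0.11  ]
 [ 0.4203  0.0285  0.15  ]
 [ 0.5347 -0.1457  0.048 ]
 [ 0.4409 -0.1607  0.102 ]
 [ 0.6083 -0.134   0.048 ]
 [ 0.5145 -0.1489  0.102 ]]
```

The carriage is home: the refit gives yaw 0.158, a carriage start at about 10 mm, and small residuals. Next I plan the crank, pushing with shut fingers from behind while pressing on the flange.

```bash
cat > path.py <<'E'
from h import *
import json,sys
HUB=np.array([.4895,.0395]); A0=9.06+180
def pose(th,gap=0,h0=165.,span=320.):
    "TCP xy and heading (deg) for wheel angle th (deg)"
    h=h0-span*th/360; u=lambda a:np.array([np.cos(np.radians(a)),np.sin(np.radians(a))])
    s=.008*max(0,np.cos(np.radians(th)))
    n=u(h-90); return np.r_[HUB+.07*u(A0-th)-(.0203+gap)*n+s*u(h-180), h]
def load(): return json.load(open('C.json'))
def setC():
    o=get_obs(); M=R.from_rotvec(o['orientation']).as_matrix(); json.dump([*o['tcp_pos'],float(np.degrees(np.arctan2(M[1,1],M[0,1])))],open('C.json','w'))
def rows(targets,hwrap=True):
    "targets: (x,y,z,h); prints rows, updates C"
    x,y,z,h=load(); a=np.radians(h); ty=np.array([np.cos(a),np.sin(a)]); tx=np.array([-np.sin(a),np.cos(a)]); out=[]
    for t in targets:
        d=np.array(t[:2])-[x,y]; out.append([1,*[float(v) for v in np.round([d@tx/.2,d@ty/.2,-(t[2]-z)/.2,-(t[3]-h)/90],3)]])
    l=out[-1]; d=.2*(l[1]*tx+l[2]*ty); json.dump([x+d[0],y+d[1],z-.2*l[3],h-90*l[4]],open('C.json','w'))
    print(json.dumps(out))
E
python3 -c "
from path import *
setC()
p=pose(0,.006); print(p,pose(360))
t=[p[0],p[1]-.015,.19,p[2]]
rows([t]*12)
"
```

```text
[4.21293787e-01 1.00279054e-03 1.65000000e+02] [ 4.36202934e-01  1.34600901e-02 -1.55000000e+02]
[[1, 0.061, -0.066, 0.027, -0.707], [1, 0.061, -0.066, 0.027, -0.707], [1, 0.061, -0.066, 0.027, -0.707], [1, 0.061, -0.066, 0.027, -0.707], [1, 0.061, -0.066, 0.027, -0.707], [1, 0.061, -0.066, 0.027, -0.707], [1, 0.061, -0.066, 0.027, -0.707], [1, 0.061, -0.066, 0.027, -0.707], [1, 0.061, -0.066, 0.027, -0.707], [1, 0.061, -0.066, 0.027, -0.707], [1, 0.061, -0.066, 0.027, -0.707], [1, 0.061, -0.066, 0.027, -0.707]]
```

Request:
{"api": "play_rows", "payload": {"commands": [[[1, 0.061, -0.066, 0.027, -0.707], [1, 0.061, -0.066, 0.027, -0.707], [1, 0.061, -0.066, 0.027, -0.707], [1, 0.061, -0.066, 0.027, -0.707], [1, 0.061, -0.066, 0.027, -0.707], [1, 0.061, -0.066, 0.027, -0.707], [1, 0.061, -0.066, 0.027, -0.707], [1, 0.061, -0.066, 0.027, -0.707], [1, 0.061, -0.066, 0.027, -0.707], [1, 0.061, -0.066, 0.027, -0.707], [1, 0.061, -0.066, 0.027, -0.707], [1, 0.061, -0.066, 0.027, -0.707]]]}}

```text
clock: 16.73
tcp_pos: [0.421, -0.0131, 0.1898]
orientation: [1.91, -2.494, 0.0]
contact_force: [-0.7, 0.2, -1.1]
grip_width: -0.0001
gripper_force: 0.0
```

```bash
python3 -c "
from path import *
print(load()); to(load()[:3],165)
p=pose(0,.006)
rows([[p[0],p[1]-.015,.15,p[2]],[p[0],p[1]-.015,.125,p[2]],[p[0],p[1]-.01,.118,p[2]],[p[0],p[1],.114,p[2]],[p[0],p[1],.114,p[2]],[p[0],p[1],.114,p[2]]])
"
```

```text
[0.4212364100097233, -0.013946607021517992, 0.18993043066962198, 164.98878135182605]
shift [ 0.004 -0.002 -0.   ] turn -0.001 head 164.9 tcp [ 0.421  -0.0131  0.1898] F [-0.74  0.2  -1.06] t 16.73 w -0.0001 tilt [-0.e+00 -1.e-04 -1.e+00] j [-0.56  0.1   0.47  2.2  -0.06  0.85  2.83]
[[1, 0.0, -0.0, 0.2, -0.0], [1, 0.0, -0.0, 0.325, -0.0], [1, -0.024, 0.006, 0.36, -0.0], [1, -0.072, 0.019, 0.38, -0.0], [1, -0.072, 0.019, 0.38, -0.0], [1, -0.072, 0.019, 0.38, -0.0]]
```

Request:
{"api": "play_rows", "payload": {"commands": [[[1, 0, 0, 0.2, 0], [1, 0, 0, 0.325, 0], [1, -0.024, 0.006, 0.36, 0], [1, -0.072, 0.019, 0.38, 0], [1, -0.072, 0.019, 0.38, 0], [1, -0.072, 0.019, 0.38, 0]]]}}

```text
clock: 17.23
tcp_pos: [0.4219, 0.0033, 0.1148]
orientation: [-1.916, 2.488, -0.001]
contact_force: [0.3, 0.5, 0.4]
grip_width: -0.0001
gripper_force: 0.0
```

```bash
python3 -c "
from path import *
print(load()); to(load()[:3],165)
S=grab('scene')
b=cv2.resize(S['pixels'][120:220,200:310,::-1],None,fx=5,fy=5,interpolation=2)
cv2.imwrite('pics/c8.png',b)
"
```

```text
[0.4212958021720802, 0.0009462259047942657, 0.11393043066962197, 164.98878135182605]
shift [ 0.012 -0.     0.004] turn 0.002 head 165.21 tcp [0.4219 0.0033 0.1148] F [0.35 0.47 0.4 ] t 17.23 w -0.0001 tilt [ 1.4e-03  4.0e-04 -1.0e+00] j [-0.52  0.24  0.42  2.27 -0.16  0.66  2.9 ]
```

View pics/c8.png

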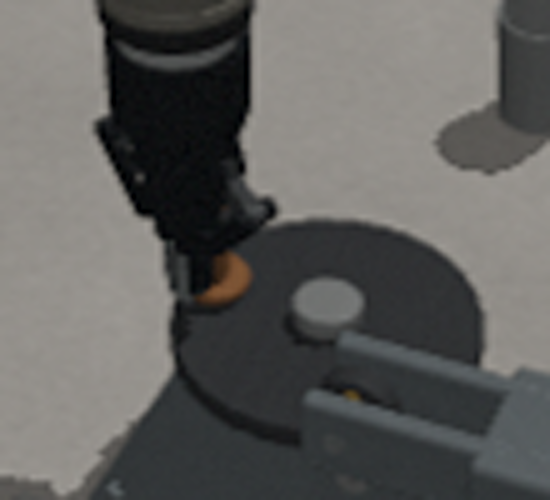

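The shut fingers stand beside the sleeve with their tips over the orange flange (crop (225,280)). Pressing down now.

Request:
{"api": "play_rows", "payload": {"commands": [[[1, 0, 0, 0.02, 0], [1, 0, 0, 0.035, 0], [1, 0, 0, 0.045, 0], [1, 0, 0, 0.045, 0], [1, 0, 0, 0.045, 0]]]}}

```text
clock: 17.7
tcp_pos: [0.422, 0.0024, 0.1055]
orientation: [-1.914, 2.489, -0.001]
contact_force: [0.1, 0.6, 5.5]
grip_width: 0.0003
gripper_force: 2.8
```

```bash
python3 -c "
from path import *
to(load()[:3],165)"
```

```text
shift [ 0.008  0.002 -0.042] turn 0.001 head 165.13 tcp [0.422  0.0024 0.1055] F [0.09 0.56 5.49] t 17.7 w 0.0003 tilt [ 2.e-03  6.e-04 -1.e+00] j [-0.5   0.26  0.4   2.27 -0.17  0.63  2.91]
```

Request:
{"api": "play_rows", "payload": {"commands": [[[1, 0, 0, 0.005, 0], [1, 0, 0, 0.01, 0], [1, 0, 0, 0.01, 0], [1, 0, 0, 0.01, 0], [1, 0, 0, 0.01, 0], [1, 0, 0, 0.01, 0]]]}}

```text
clock: 18.2
tcp_pos: [0.4231, 0.0024, 0.1042]
orientation: [-1.913, 2.487, -0.003]
contact_force: [-0.1, -0.5, 12.1]
grip_width: 0.0002
gripper_force: 6.3
```

Request:
{"api": "play_rows", "payload": {"commands": [[[1, 0, 0, 0.006, 0], [1, 0, 0, 0.011, 0], [1, 0, 0, 0.011, 0], [1, 0, 0, 0.011, 0], [1, 0, 0, 0.011, 0]]]}}

```text
clock: 18.62
tcp_pos: [0.4239, 0.0026, 0.1025]
orientation: [-1.912, 2.486, -0.003]
contact_force: [0.2, -0.2, 17.1]
grip_width: 0.0001
gripper_force: 8.8
```

```bash
cat >> path.py <<'E'
def seg(ths,dz=0,gaps=None):
    C=load(); n=len(ths)
    rows([[*pose(t,(gaps[i] if gaps else 0))[:2],C[2]+dz*min(1,(i+1)/3),pose(t)[2]] for i,t in enumerate(ths)])
def report(th):
    o=get_obs(); F=o['contact_force']; t=np.radians(A0-90-th); d=o['tcp_pos'][:2]-pose(th)[:2]; T=np.array([np.cos(t),np.sin(t)]); rr=np.array([-T[1],T[0]])*1
    print('Fz',round(F[2],1),'Ft',round(F[:2]@T,1),'Frad',round(F[:2]@rr,1),'lag mm',round(-1e3*d@T,1),'rad',round(1e3*d@rr,1),'z',round(o['tcp_pos'][2],4),'t',round(o['clock'],2),'j',np.round(o['joints'],2))
E
python3 -c "
from path import *
C=load(); C[2]-=.2*(.045+.010+.011); json.dump(C,open('C.json','w'))
report(0)
seg([0,0,0,0,3,6,10,15,20],0,[.004,.002,.0,0,0,0,0,0,0])"
```

```text
Fz 17.1 Ft -0.3 Frad -0.1 lag mm 4.4 rad -0.4 z 0.1025 t 18.62 j [-0.49  0.27  0.39  2.27 -0.18  0.62  2.91]
[[1, -0.01, 0.0, -0.0, -0.0], [1, -0.02, 0.0, -0.0, -0.0], [1, -0.03, 0.0, -0.0, -0.0], [1, -0.03, 0.0, -0.0, -0.0], [1, -0.045, 0.012, -0.0, 0.03], [1, -0.061, 0.023, -0.0, 0.059], [1, -0.083, 0.037, -0.0, 0.099], [1, -0.112, 0.052, -0.0, 0.148], [1, -0.142, 0.065, -0.0, 0.197]]
```

Request:
{"api": "play_rows", "payload": {"commands": [[[1, -0.01, 0, 0, 0], [1, -0.02, 0, 0, 0], [1, -0.03, 0, 0, 0], [1, -0.03, 0, 0, 0], [1, -0.045, 0.012, 0, 0.03], [1, -0.061, 0.023, 0, 0.059], [1, -0.083, 0.037, 0, 0.099], [1, -0.112, 0.052, 0, 0.148], [1, -0.142, 0.065, 0, 0.197]]]}}

```text
clock: 19.37
tcp_pos: [0.4181, 0.0322, 0.1024]
orientation: [-1.499, 2.756, -0.003]
contact_force: [-1.1, -4.9, 18.8]
grip_width: -0.0002
gripper_force: 9.3
```

```bash
python3 -c "
from path import *
report(20)
seg([25,30,35,40,45,50])"
```

```text
Fz 18.8 Ft -5.0 Frad 0.2 lag mm -0.9 rad -1.9 z 0.1024 t 19.37 j [-0.62  0.27  0.46  2.28 -0.2   0.62  2.55]
[[1, -0.026, 0.019, -0.0, 0.05], [1, -0.054, 0.036, -0.0, 0.099], [1, -0.083, 0.051, -0.0, 0.149], [1, -0.114, 0.064, -0.0, 0.198], [1, -0.146, 0.074, -0.0, 0.247], [1, -0.179, 0.081, -0.0, 0.297]]
```

Request:
{"api": "play_rows", "payload": {"commands": [[[1, -0.026, 0.019, -0.001, 0.05], [1, -0.054, 0.036, -0.002, 0.099], [1, -0.083, 0.051, -0.003, 0.149], [1, -0.114, 0.064, -0.003, 0.198], [1, -0.146, 0.074, -0.003, 0.247], [1, -0.179, 0.081, -0.003, 0.297]]]}}

```text
clock: 19.87
tcp_pos: [0.4225, 0.0716, 0.1025]
orientation: [-0.823, 3.03, 0.0]
contact_force: [-3.3, -4.4, 18.9]
grip_width: 0.0001
gripper_force: 9.2
```

```bash
python3 -c "
from path import *
C=load(); C[2]+=.0006; json.dump(C,open('C.json','w'))
report(50)
seg([55,60,65,70,75,80,85,90])"
```

```text
Fz 18.9 Ft -5.5 Frad -0.4 lag mm -1.2 rad 0.1 z 0.1025 t 19.87 j [-0.79  0.3   0.55  2.27 -0.26  0.63  2.06]
[[1, -0.028, 0.019, -0.0, 0.049], [1, -0.057, 0.036, -0.0, 0.098], [1, -0.088, 0.05, -0.0, 0.148], [1, -0.121, 0.062, -0.0, 0.197], [1, -0.154, 0.071, -0.0, 0.247], [1, -0.188, 0.076, -0.0, 0.296], [1, -0.223, 0.079, -0.0, 0.345], [1, -0.258, 0.079, -0.0, 0.395]]
```

Request:
{"api": "play_rows", "payload": {"commands": [[[1, -0.028, 0.019, -0.002, 0.049], [1, -0.057, 0.036, -0.004, 0.098], [1, -0.088, 0.05, -0.004, 0.148], [1, -0.121, 0.062, -0.004, 0.197], [1, -0.154, 0.071, -0.004, 0.247], [1, -0.188, 0.076, -0.004, 0.296], [1, -0.223, 0.079, -0.004, 0.345], [1, -0.258, 0.079, -0.004, 0.395]]]}}

```text
clock: 20.53
tcp_pos: [0.4567, 0.1119, 0.1028]
orientation: [-0.14, -3.135, -0.002]
contact_force: [-8.2, -1.5, 18.9]
grip_width: -0.0003
gripper_force: 9.4
```

```bash
python3 -c "
from path import *
C=load(); C[2]+=.0008; json.dump(C,open('C.json','w'))
report(90)
seg([95,100,105,110,115,120,125,130])"
```

```text
Fz 18.9 Ft -8.4 Frad -0.2 lag mm 1.3 rad 1.7 z 0.1028 t 20.53 j [-0.93  0.4   0.69  2.18 -0.4   0.69  1.51]
[[1, -0.03, 0.014, -0.0, 0.049], [1, -0.061, 0.025, -0.0, 0.099], [1, -0.094, 0.034, -0.0, 0.148], [1, -0.126, 0.039, -0.0, 0.197], [1, -0.159, 0.042, -0.0, 0.247], [1, -0.192, 0.042, -0.0, 0.296], [1, -0.225, 0.04, -0.0, 0.345], [1, -0.257, 0.034, -0.0, 0.395]]
```

Request:
{"api": "play_rows", "payload": {"commands": [[[1, -0.03, 0.014, -0.002, 0.049], [1, -0.061, 0.025, -0.004, 0.099], [1, -0.094, 0.034, -0.004, 0.148], [1, -0.126, 0.039, -0.004, 0.197], [1, -0.159, 0.042, -0.004, 0.247], [1, -0.192, 0.042, -0.004, 0.296], [1, -0.225, 0.04, -0.004, 0.345], [1, -0.257, 0.034, -0.004, 0.395]]]}}

```text
clock: 21.2
tcp_pos: [0.5091, 0.1158, 0.1038]
orientation: [-1.088, -2.944, -0.004]
contact_force: [-6.4, 3.0, 16.7]
grip_width: -0.0003
gripper_force: 8.4
```

```bash
python3 -c "
from path import *
C=load(); C[2]+=.0008; json.dump(C,open('C.json','w'))
report(130)
seg([135,140,145,150,155,160,165,170])"
```

```text
Fz 16.7 Ft -7.0 Frad -0.7 lag mm 2.4 rad 2.2 z 0.1038 t 21.2 j [-0.97  0.53  0.83  2.07 -0.56  0.78  1.06]
[[1, -0.031, 0.012, -0.0, 0.049], [1, -0.062, 0.021, -0.0, 0.099], [1, -0.094, 0.027, -0.0, 0.148], [1, -0.126, 0.03, -0.0, 0.197], [1, -0.159, 0.031, -0.0, 0.247], [1, -0.191, 0.029, -0.0, 0.296], [1, -0.223, 0.024, -0.0, 0.346], [1, -0.254, 0.016, -0.0, 0.395]]
```

Request:
{"api": "play_rows", "payload": {"commands": [[[1, -0.031, 0.012, 0, 0.049], [1, -0.062, 0.021, 0, 0.099], [1, -0.094, 0.027, 0.001, 0.148], [1, -0.126, 0.03, 0.001, 0.197], [1, -0.159, 0.031, 0.001, 0.247], [1, -0.191, 0.029, 0.001, 0.296], [1, -0.223, 0.024, 0.001, 0.346], [1, -0.254, 0.016, 0.001, 0.395]]]}}

```text
clock: 21.87
tcp_pos: [0.5519, 0.0858, 0.1043]
orientation: [-1.936, -2.473, -0.007]
contact_force: [-2.5, 5.0, 15.9]
grip_width: 0.0001
gripper_force: 7.7
```

```bash
python3 -c "
from path import *
C=load(); C[2]-=.0002; json.dump(C,open('C.json','w'))
report(170)
seg([175,180,185,190,195,200,205,210])"
```

```text
Fz 15.9 Ft -5.6 Frad -0.7 lag mm 3.2 rad 2.3 z 0.1043 t 21.87 j [-0.96  0.65  0.96  1.99 -0.71  0.87  0.64]
[[1, -0.031, 0.01, -0.0, 0.049], [1, -0.063, 0.016, -0.0, 0.099], [1, -0.094, 0.02, -0.0, 0.148], [1, -0.126, 0.021, -0.0, 0.197], [1, -0.158, 0.019, -0.0, 0.247], [1, -0.19, 0.015, -0.0, 0.296], [1, -0.221, 0.008, -0.0, 0.346], [1, -0.251, -0.002, -0.0, 0.395]]
```

Request:
{"api": "play_rows", "payload": {"commands": [[[1, -0.031, 0.01, 0.001, 0.049], [1, -0.063, 0.016, 0.002, 0.099], [1, -0.094, 0.02, 0.003, 0.148], [1, -0.126, 0.021, 0.003, 0.197], [1, -0.158, 0.019, 0.003, 0.247], [1, -0.19, 0.015, 0.003, 0.296], [1, -0.221, 0.008, 0.003, 0.346], [1, -0.251, -0.002, 0.003, 0.395]]]}}

```text
clock: 22.53
tcp_pos: [0.5653, 0.0365, 0.1043]
orientation: [2.599, 1.764, 0.01]
contact_force: [1.6, 6.1, 15.8]
grip_width: 0.0
gripper_force: 7.8
```

```bash
python3 -c "
from path import *
C=load(); C[2]-=.0006; json.dump(C,open('C.json','w'))
report(210)
seg([215,220,225,230,235,240,245,250])"
```

```text
Fz 15.8 Ft -6.3 Frad -0.7 lag mm 4.0 rad 1.6 z 0.1043 t 22.53 j [-0.93  0.75  1.1   1.98 -0.84  0.95  0.22]
[[1, -0.03, 0.007, -0.0, 0.049], [1, -0.062, 0.011, -0.0, 0.099], [1, -0.093, 0.013, -0.0, 0.148], [1, -0.124, 0.011, -0.0, 0.197], [1, -0.156, 0.007, -0.0, 0.247], [1, -0.186, 0.001, -0.0, 0.296], [1, -0.216, -0.008, -0.0, 0.346], [1, -0.245, -0.02, -0.0, 0.395]]
```

Request:
{"api": "play_rows", "payload": {"commands": [[[1, -0.03, 0.007, 0.001, 0.049], [1, -0.062, 0.011, 0.002, 0.099], [1, -0.093, 0.013, 0.003, 0.148], [1, -0.124, 0.011, 0.003, 0.197], [1, -0.156, 0.007, 0.003, 0.247], [1, -0.186, 0.001, 0.003, 0.296], [1, -0.216, -0.008, 0.003, 0.346], [1, -0.245, -0.02, 0.003, 0.395]]]}}

```text
clock: 23.2
tcp_pos: [0.5447, -0.0088, 0.1042]
orientation: [3.013, 0.886, 0.013]
contact_force: [4.5, 3.0, 15.9]
grip_width: 0.0002
gripper_force: 8.0
```

```bash
python3 -c "
from path import *
C=load(); C[2]-=.0006; json.dump(C,open('C.json','w'))
report(250)
seg([255,260,265,270,275,280,285,290])"
```

```text
Fz 15.9 Ft -5.4 Frad -0.4 lag mm 4.6 rad 0.4 z 0.1042 t 23.2 j [-0.93  0.83  1.24  2.03 -0.96  1.02 -0.2 ]
[[1, -0.03, 0.004, -0.0, 0.049], [1, -0.061, 0.006, -0.0, 0.099], [1, -0.092, 0.005, -0.0, 0.148], [1, -0.123, 0.002, -0.0, 0.198], [1, -0.151, -0.008, -0.0, 0.247], [1, -0.179, -0.019, -0.0, 0.296], [1, -0.205, -0.033, -0.0, 0.346], [1, -0.23, -0.049, -0.0, 0.395]]
```

```bash
python3 - <<'E'
s=open('path.py').read()
s=s.replace("h=h0-span*th/360;","h=h0-span*min(th,250)/360-.5*max(0,th-250);").replace("s=.008*max(0,np.cos(np.radians(th)))","s=.008*max(0,np.cos(np.radians(th))) if th<180 else 0")
open('path.py','w').write(s)
from path import *
# restore C to the command at theta=250
C=load(); z=C[2]; p=pose(250); json.dump([*p[:2],z,p[2]],open('C.json','w'))
seg([254,258,262,266,270,274])
E
```

```text
[[1, -0.024, 0.001, -0.0, 0.022], [1, -0.049, 0.001, -0.0, 0.044], [1, -0.073, -0.002, -0.0, 0.067], [1, -0.096, -0.006, -0.0, 0.089], [1, -0.12, -0.011, -0.0, 0.111], [1, -0.142, -0.018, -0.0, 0.133]]
```

Request:
{"api": "play_rows", "payload": {"commands": [[[1, -0.024, 0.001, 0.001, 0.022], [1, -0.049, 0.001, 0.002, 0.044], [1, -0.073, -0.002, 0.002, 0.067], [1, -0.096, -0.006, 0.002, 0.089], [1, -0.12, -0.011, 0.002, 0.111], [1, -0.142, -0.018, 0.002, 0.133]]]}}

```text
clock: 23.7
tcp_pos: [0.5193, -0.0219, 0.1039]
orientation: [3.087, 0.57, 0.014]
contact_force: [6.2, 2.2, 16.6]
grip_width: -0.0001
gripper_force: 8.5
```

```bash
python3 -c "
from path import *
C=load(); C[2]-=.0004; json.dump(C,open('C.json','w'))
report(274)
seg([278,282,286,290,294,298,302])"
```

```text
Fz 16.6 Ft -6.3 Frad -1.6 lag mm 4.7 rad -0.8 z 0.1039 t 23.7 j [-0.95  0.84  1.29  2.09 -0.99  1.03 -0.33]
[[1, -0.024, -0.004, -0.0, 0.023], [1, -0.047, -0.01, -0.0, 0.045], [1, -0.069, -0.017, -0.0, 0.067], [1, -0.091, -0.025, -0.0, 0.089], [1, -0.111, -0.035, -0.0, 0.111], [1, -0.131, -0.047, -0.0, 0.134], [1, -0.15, -0.06, -0.0, 0.156]]
```

Request:
{"api": "play_rows", "payload": {"commands": [[[1, -0.024, -0.004, 0, 0.023], [1, -0.047, -0.01, 0, 0.045], [1, -0.069, -0.017, 0, 0.067], [1, -0.091, -0.025, 0, 0.089], [1, -0.111, -0.035, 0, 0.111], [1, -0.131, -0.047, 0, 0.134], [1, -0.15, -0.06, 0, 0.156]]]}}

```text
clock: 24.28
tcp_pos: [0.487, -0.0223, 0.1039]
orientation: [3.133, 0.187, 0.015]
contact_force: [7.4, -1.0, 16.9]
grip_width: -0.0004
gripper_force: 8.5
```

```bash
python3 -c "
from path import *
report(302)
seg([306,310,314,318,322,326])"
```

```text
Fz 16.9 Ft -7.2 Frad -2.0 lag mm 4.1 rad -2.1 z 0.1039 t 24.28 j [-1.    0.85  1.36  2.17 -1.02  1.04 -0.52]
[[1, -0.021, -0.009, -0.0, 0.022], [1, -0.041, -0.02, -0.0, 0.044], [1, -0.06, -0.032, -0.0, 0.067], [1, -0.078, -0.045, -0.0, 0.089], [1, -0.095, -0.06, -0.0, 0.111], [1, -0.111, -0.075, -0.0, 0.133]]
```

```bash
python3 - <<'E'
s=open('path.py').read()
s=s.replace("-.5*max(0,th-250);","-.5*max(0,min(th,302)-250)-.3*max(0,th-302);")
open('path.py','w').write(s)
from path import *
C=load(); z=C[2]; p=pose(302); json.dump([*p[:2],z,p[2]],open('C.json','w'))
seg([306,310,314,318,322,326])
E
```

```text
[[1, -0.021, -0.011, -0.0, 0.013], [1, -0.041, -0.023, -0.0, 0.027], [1, -0.06, -0.036, -0.0, 0.04], [1, -0.077, -0.051, -0.0, 0.053], [1, -0.094, -0.067, -0.0, 0.067], [1, -0.109, -0.084, -0.0, 0.08]]
```

Request:
{"api": "play_rows", "payload": {"commands": [[[1, -0.021, -0.011, 0, 0.013], [1, -0.041, -0.023, 0, 0.027], [1, -0.06, -0.036, 0, 0.04], [1, -0.077, -0.051, 0, 0.053], [1, -0.094, -0.067, 0, 0.067], [1, -0.109, -0.084, 0, 0.08]]]}}

```text
clock: 24.78
tcp_pos: [0.4633, -0.0085, 0.1038]
orientation: [3.139, -0.009, 0.015]
contact_force: [6.6, -1.9, 15.8]
grip_width: 0.0
gripper_force: 8.6
```

```bash
python3 -c "
from path import *
report(326)
seg([330,334,338,342,346,350])"
```

```text
Fz 15.8 Ft -5.9 Frad -3.6 lag mm 3.2 rad -3.4 z 0.1038 t 24.78 j [-1.07  0.85  1.4   2.22 -1.03  1.03 -0.64]
[[1, -0.017, -0.016, -0.0, 0.013], [1, -0.032, -0.034, -0.0, 0.027], [1, -0.045, -0.052, -0.0, 0.04], [1, -0.057, -0.071, -0.0, 0.053], [1, -0.068, -0.091, -0.0, 0.067], [1, -0.077, -0.111, -0.0, 0.08]]
```

Request:
{"api": "play_rows", "payload": {"commands": [[[1, -0.017, -0.016, 0.001, 0.013], [1, -0.032, -0.034, 0.002, 0.027], [1, -0.045, -0.052, 0.002, 0.04], [1, -0.057, -0.071, 0.002, 0.053], [1, -0.068, -0.091, 0.002, 0.067], [1, -0.077, -0.111, 0.002, 0.08]]]}}

```text
clock: 25.28
tcp_pos: [0.4479, 0.0136, 0.1034]
orientation: [3.132, -0.207, 0.015]
contact_force: [4.1, -3.8, 19.1]
grip_width: 0.0003
gripper_force: 9.5
```

```bash
python3 -c "
from path import *
C=load(); C[2]-=.0004; json.dump(C,open('C.json','w'))
report(350)
seg([352,354,356,358,360])"
```

```text
Fz 19.1 Ft -4.9 Frad -2.6 lag mm 1.8 rad -4.1 z 0.1034 t 25.28 j [-1.14  0.84  1.42  2.25 -1.04  1.03 -0.8 ]
[[1, -0.006, -0.01, -0.0, 0.007], [1, -0.011, -0.021, -0.0, 0.013], [1, -0.015, -0.031, -0.0, 0.02], [1, -0.019, -0.041, -0.0, 0.027], [1, -0.023, -0.052, -0.0, 0.033]]
```

Request:
{"api": "play_rows", "payload": {"commands": [[[1, -0.006, -0.01, -0.002, 0.007], [1, -0.011, -0.021, -0.004, 0.013], [1, -0.015, -0.031, -0.004, 0.02], [1, -0.019, -0.041, -0.004, 0.02], [1, -0.023, -0.052, -0.004, 0.02], [1, -0.023, -0.052, -0.004, 0.02]]]}}

```text
clock: 25.78
tcp_pos: [0.4437, 0.0248, 0.1037]
orientation: [3.129, -0.254, 0.012]
contact_force: [3.5, -2.4, 18.4]
grip_width: 0.0001
gripper_force: 8.9
```

```bash
python3 -c "
from path import *
report(360)
o=get_obs();M=R.from_rotvec(o['orientation']).as_matrix();t=np.radians(99.06);T=np.array([np.cos(t),np.sin(t),0])
print('tangent in tool',(M.T@T).round(3),o['tcp_pos'])"
```

```text
Fz 18.4 Ft -2.9 Frad -3.1 lag mm 0.5 rad -3.3 z 0.1037 t 25.78 j [-1.17  0.84  1.42  2.26 -1.03  1.03 -0.85]
tangent in tool [-0.315 -0.949 -0.004] [0.44368189 0.0247681  0.10373654]
```

Request:
{"api": "play_rows", "payload": {"commands": [[[1, -0.003, -0.01, -0.001, 0], [1, -0.006, -0.019, -0.002, 0], [1, -0.009, -0.028, -0.002, 0], [1, -0.009, -0.028, -0.002, 0]]]}}

```text
clock: 26.12
tcp_pos: [0.4424, 0.0305, 0.104]
orientation: [3.129, -0.254, 0.011]
contact_force: [2.9, -3.3, 16.9]
grip_width: 0.0001
gripper_force: 8.7
```

```bash
python3 -c "
from path import *
report(360)
T=grab('top','t9.png');S=grab('scene','s9.png')
g=S['pixels'].astype(int); m=((g[...,0]-g[...,2])>35).astype(np.uint8)
ys,xs=np.nonzero(m[130:230,200:330]);print('scene orange',len(xs),xs.min()+200,xs.max()+200,ys.min()+130,ys.max()+130,xs.mean()+200,ys.mean()+130)
g=cv2.imread('pics/scene0.png')[...,::-1].astype(int); m=((g[...,0]-g[...,2])>35)
ys,xs=np.nonzero(m[130:230,200:330]);print('start',len(xs),xs.min()+200,xs.max()+200,ys.min()+130,ys.max()+130,xs.mean()+200,ys.mean()+130)"
```

```text
Fz 16.9 Ft -3.7 Frad -2.3 lag mm -5.3 rad -3.0 z 0.104 t 26.12 j [-1.18  0.84  1.42  2.26 -1.03  1.03 -0.86]
scene orange 70 236 270 171 199 241.54285714285714 177.32857142857142
start 125 236 271 161 199 243.672 173.216
```

Request:
{"api": "play_rows", "payload": {"commands": [[[1, -0.003, -0.01, 0, 0], [1, -0.006, -0.019, 0, 0], [1, -0.009, -0.028, 0, 0], [1, -0.009, -0.028, 0, 0]]]}}

```text
clock: 26.55
tcp_pos: [0.4423, 0.0359, 0.1042]
orientation: [3.128, -0.254, 0.013]
contact_force: [4.5, -5.1, 16.7]
grip_width: 0.0003
gripper_force: 7.7
```

```bash
cat > fl.py <<'E'
from path import *
report(360)
S=grab('scene')
def ext(g):
    g=g.astype(int); m=((g[...,0]-g[...,2])>30)[165:186,225:262]; ys,xs=np.nonzero(m); return len(xs),xs.min()+225,xs.max()+225,ys.max()+165
print(ext(S['pixels']),ext(cv2.imread('pics/scene0.png')[...,::-1]),ext(cv2.imread('pics/s9.png')[...,::-1]))
for th in(350,355,360):
    a=np.radians(A0-th); c=np.array([*HUB,0])+[.07*np.cos(a),.07*np.sin(a),.104]; print(th,proj(S,c))
E
python3 fl.py
```

```text
Fz 16.7 Ft -5.7 Frad -3.6 lag mm -10.7 rad -3.7 z 0.1042 t 26.55 j [-1.2   0.84  1.42  2.26 -1.03  1.03 -0.88]
(92, np.int64(236), np.int64(247), np.int64(180)) (143, np.int64(236), np.int64(249), np.int64(180)) (80, np.int64(236), np.int64(247), np.int64(181))
350 [[240.94364661 178.20417053]]
355 [[241.58048707 176.82701175]]
360 [[242.38802918 175.4975114 ]]
```

Request:
{"api": "play_rows", "payload": {"commands": [[[1, -0.007, -0.006, 0, 0], [1, -0.014, -0.012, 0, 0], [1, -0.014, -0.012, 0, 0], [1, -0.014, -0.012, 0, 0]]]}}

```text
clock: 26.93
tcp_pos: [0.4413, 0.0391, 0.1046]
orientation: [3.129, -0.253, 0.017]
contact_force: [7.6, -4.7, 15.9]
grip_width: 0.0001
gripper_force: 8.0
```

```bash
python3 fl.py
```

```text
Fz 15.9 Ft -5.8 Frad -6.7 lag mm -14.0 rad -3.3 z 0.1046 t 26.93 j [-1.21  0.84  1.42  2.26 -1.03  1.03 -0.88]
(100, np.int64(236), np.int64(248), np.int64(180)) (143, np.int64(236), np.int64(249), np.int64(180)) (80, np.int64(236), np.int64(247), np.int64(181))
350 [[240.94364661 178.20417053]]
355 [[241.58048707 176.82701175]]
360 [[242.38802918 175.4975114 ]]
```

```bash
python3 -c "
from path import *
S=grab('scene'); g=S['pixels'].astype(int); h=cv2.imread('pics/scene0.png')[...,::-1].astype(int); k=cv2.imread('pics/s9.png')[...,::-1].astype(int)
for y in range(169,183): print(y,*[' '.join('%2d'%max(0,min(99,v[y,c,0]-v[y,c,2])) for c in range(233,253))+' | ' for v in (h,k,g)])
"
```

```text
169  9  9  8  8  8  7  8 34 33 36 36 38 21  0  0  0  0  0  0  0 |   8  9  9  8  8  9  8  0  0  0  0  0  0  0  0  0  0  0  0  0 |   8  9  9  8  8  7 10 41 40 37 31 13  1  0  0  0  0  0  0  0 | 
170  8  8  9  8  7  6  6 36 36 36 36 39 34 19  0  0  0  0  0  0 |   9  9  9  9  9 10 14 31 16  0  0  0  0  0  0  0  0  0  0  0 |   9  9  9  9  8  7  8 37 38 40 38 33 20  0  0  0  0  0  0  0 | 
171  8  9  8  7 14 30 31 32 34 35 36 38 44 56 45 11  0  0  0  0 |   8  8  8  8  8 13 23 36 36 25  8  0  0  0  0  0  0  0  0  0 |   9  9  8  8 11 21 29 42 38 37 39 37 22  0  0  0  0  0  0  0 | 
172  8  8  7 14 34 58 54 34 35 36 36 37 46 63 67 49 13  0  0  0 |   8  8  7  6 17 39 44 37 39 39 27  8  0  0  0  0  0  0  0  0 |   8  8  6 13 35 55 54 42 38 36 37 37 22  0  0  0  0  0  0  0 | 
173  8  7 10 26 59 65 54 36 34 35 37 35 46 62 69 69 43  2  0  0 |   8  9 10 23 48 62 49 34 38 38 34 15  0  0  0  0  0  0  0  0 |   8  7 10 27 62 69 58 41 39 37 36 34 23  0  0  0  0  0  0  0 | 
174  8  8 17 48 66 56 41 35 33 35 35 35 50 63 69 69 53 14  0  0 |   8  7 17 51 72 68 56 34 34 37 34 15  0  0  0  0  0  0  0  0 |   9  7
[... 900 characters left out ...]
 8  5 19 38 43 40 39 39 38 40 41 46 43 32  3  0  0  0  0 |   9  6  4  9 25 37 45 42 42 41 41 40 40 40 32 13  0  0  0  0 | 
180  9  7  0  0  0  6 15 22 31 37 35 28 20  9  0  0  0  0  0  0 |   8  7  1  3 18 35 43 43 44 41 41 41 42 36 17  0  0  0  0  0 |   9  7  0  0  1 11 26 34 41 44 43 38 29 19  7  0  0  0  0  0 | 
181  7  4  0  0  0  0  0  2  2  6  3  2  0  0  0  0  0  0  0  0 |   8  5  0  0  0 12 21 23 29 31 25 22 15  5  0  0  0  0  0  0 |   9  5  0  0  0  0  3  6  9 12 11  8  5  0  0  0  0  0  0  0 | 
182  8  5  0  0  0  0  0  0  0  0  0  0  0  0  0  0  0  0  0  0 |   8  5  0  0  0  0  0  2  4  3  2  1  0  0  0  0  0  0  0  0 |   8  6  0  0  0  0  0  0  0  0  0  0  0  0  0  0  0  0  0  0 |
```

Request:
{"api": "play_rows", "payload": {"commands": [[[1, -0.007, -0.002, 0.001, 0], [1, -0.014, -0.004, 0.002, 0], [1, -0.014, -0.004, 0.002, 0], [1, -0.014, -0.004, 0.002, 0]]]}}

```text
clock: 27.37
tcp_pos: [0.4408, 0.0412, 0.1047]
orientation: [3.13, -0.252, 0.022]
contact_force: [12.6, 1.1, 15.8]
grip_width: 0.0
gripper_force: 6.4
```

```bash
python3 -c "
from path import *
report(360)
S=grab('scene'); g=S['pixels'].astype(int)
for y in range(171,183): print(y,*[' '.join('%2d'%max(0,min(99,v[y,c,0]-v[y,c,2])) for c in range(233,253))+' | ' for v in (g,)])
"
```

```text
Fz 15.8 Ft -0.9 Frad -12.6 lag mm -16.2 rad -3.1 z 0.1047 t 27.37 j [-1.21  0.83  1.42  2.27 -1.03  1.02 -0.89]
171  8  9  7  8 11 20 26 38 39 39 35 34 27  4  0  0  0  0  0  0 | 
172  8  8  7 14 36 57 53 39 38 39 36 36 26  5  0  0  0  0  0  0 | 
173  8  8 10 28 64 71 59 41 37 35 39 35 25  2  0  0  0  0  0  0 | 
174  8  7 17 50 68 66 55 35 37 38 35 37 31 18  0  0  0  0  0  0 | 
175  8  7 14 63 61 49 42 36 40 37 36 34 34 35 16  0  0  0  0  0 | 
176  9  6 16 48 46 39 40 39 38 38 37 34 39 44 40 35 16  0  0  0 | 
177  9  8 11 31 41 41 41 41 40 38 42 39 39 42 42 43 27  0  0  0 | 
178  8  8  6 19 38 41 41 40 39 38 39 39 39 40 42 35 13  0  0  0 | 
179  9  7  2  4 22 38 42 42 41 41 41 39 42 40 31 12  0  0  0  0 | 
180 10  7  0  0  2 12 25 40 44 44 41 44 36 17  6  0  0  0  0  0 | 
181  8  5  0  0  0  0  4  8 11 11 13 13  7  0  0  0  0  0  0  0 | 
182  8  5  0  0  0  0  0  0  0  0  0  0  0  0  0  0  0  0  0  0 |
```

Request:
{"api": "play_rows", "payload": {"commands": [[[1, 0.01, -0.003, 0, 0], [1, 0.02, -0.006, 0, 0], [1, 0.024, -0.008, -0.01, 0], [1, 0.024, -0.008, -0.04, 0], [1, 0.024, -0.008, -0.15, 0], [1, 0.024, -0.008, -0.3, 0], [1, 0.024, -0.008, -0.45, 0], [1, 0.024, -0.008, -0.5, 0], [1, 0.024, -0.008, -0.5, 0]]]}}

```text
clock: 28.17
tcp_pos: [0.4396, 0.0431, 0.2037]
orientation: [-3.125, 0.252, -0.005]
contact_force: [0.9, 1.3, -0.4]
grip_width: -0.0002
gripper_force: 0.0
```

```bash
cat > cmp.py <<'E'
from path import *
report(360)
S=grab('scene','s10.png'); g=S['pixels'].astype(int); h=cv2.imread('pics/scene0.png')[...,::-1].astype(int)
for y in range(160,183): print(y,*[' '.join('%2d'%max(0,min(99,v[y,c,0]-v[y,c,2])) for c in range(233,253))+' | ' for v in (h,g)])
E
python3 cmp.py
```

```text
Fz -0.4 Ft 1.1 Frad -1.1 lag mm -18.2 rad -2.2 z 0.2037 t 28.17 j [-1.37  0.43  1.45  2.17 -0.52  0.98 -1.35]
160  8  9  8  8  8  9  8  7  7  5  5  7  7  8  8  8  9  8  9  9 |   8  9  8  9  8  9  8  8  6  6  6  7  9  8  8  8  9  8  8  9 | 
161  8  9  8  8  8  8  6 14 30 39 36 23 11  8  8  9  9  8  8 10 |   9  9  9  9  8  8  6 14 31 41 37 24 12  7  9  8  9  9  8  8 | 
162  9  8  9  9  8  7 15 38 58 67 68 43 16  7  9  9  8  8  8  7 |   9  9  8  9  8  7 16 42 63 72 67 49 16  7  9  8  8  9  8  9 | 
163  9  8  8  8  8  8 18 55 63 65 69 61 25 10  8  8  7  8  8  8 |   8  9  8  9  8  8 21 63 68 65 66 61 17  7  9  7  8  8  8  9 | 
164  8  9  9  8  7  9 14 47 54 56 59 58 21 11  8  8  8  9  8  8 |   9  9  9  8  8  9 15 50 58 58 57 53 16  9  9  8  8  8  8  9 | 
165  8  8  8  8  8  8 13 35 38 40 44 41 19 12  9 10  9  9  7  5 |   9  9  8  9  9 10 14 37 41 43 41 41 17 11  8  8  9  9  7  5 | 
166  9  9  8  8  7  9 14 33 33 35 35 36 19 11  8  8  5  3  2  0 |   8  8  9  8  8  8 11 40 38 36 35 37 17 11  9  8  5  3  1  0 | 
167  9  9  8  9  8  9  9 36 35 34 35 38 19 10  3  3  0  0  0  0 |   9  9  9  8  
[... 1298 characters left out ...]
 41 38 39 40 36 53 62 65 67 66 67 62 27  0  0  0 | 
178  8  9  7 12 34 42 40 37 53 67 67 68 68 65 59 35  5  0  0  0 |   9  8  6 13 34 42 40 53 63 64 65 64 63 60 56 37  7  0  0  0 | 
179  7  7  4  0 14 35 42 45 50 58 60 55 54 43 28  5  0  0  0  0 |   8  7  4  0 14 32 42 50 53 56 55 54 51 39 24  2  0  0  0  0 | 
180  9  7  0  0  0  6 15 22 31 37 35 28 20  9  0  0  0  0  0  0 |   9  7  0  0  0  6 14 24 31 38 33 27 21  5  0  0  0  0  0  0 | 
181  7  4  0  0  0  0  0  2  2  6  3  2  0  0  0  0  0  0  0  0 |   8  6  0  0  0  0  0  0  2  5  4  2  0  0  0  0  0  0  0  0 | 
182  8  5  0  0  0  0  0  0  0  0  0  0  0  0  0  0  0  0  0  0 |   8  6  0  0  0  0  0  0  0  0  0  0  0  0  0  0  0  0  0  0 |
```

The sleeve is now pixel-identical to the start picture (within about 0.15°), so the wheel is home. One check on the stopper and carriage, then I hand in.

```bash
python3 -c "
import cv2,numpy as np
a=cv2.imread('pics/s7.png').astype(int);b=cv2.imread('pics/s10.png').astype(int)
for y in range(224,262,2): print(y,' '.join('%3d'%v for v in a[y,262:280:2].mean(1)),'|',' '.join('%3d'%v for v in b[y,262:280:2].mean(1)))
"
```

```text
224  48  48  49  49  82  47  47  49  51 |  49  48  48  50  82  46  48  49  52
226  51  50  48  49  48  55  60  82  48 |  52  50  49  50  49  54  59  80  49
228  54  54  65  57  56  49  49  47  55 |  54  54  63  57  54  50  49  49  56
230  53  50  65  64  65  64  63  49  47 |  53  49  63  64  65  63  63  50  49
232  90  90  73  62  67  63  80 111  39 |  88  92  75  60  64  61  57  52  42
234  94  87  86  84  82  83  96  87  49 |  93  91 126 142 135 136 140  62  49
236  96  91  83  85  86  86  86  67  53 |  96  84  84  83 128 143 143 110  54
238 133 134  72  84  85  84  80 120  50 | 134 107  85  85  84 129 146 109  49
240 115 119 104  82  84  81 101 125 106 | 114 113  84  86  85  83  95 124 106
242 112 109 119 130 121 140 120 128 135 | 113 109  95 107 102 110  97 129 136
244 113 120 112 114 111 114 122 134 131 | 114 119 107  85  88  86 117 134 131
246 115 114 113 121 121 126 125 127 131 | 114 114 113 121 120 126 126 127 132
248  93 116 114 122 120 128 125 126 104 |  94 116 114 122 122 127 124 127 106
250  84  82 106 121 125 124 110  98  84 |  83  85 106 120 125 124 110  98  84
252  84  82  85  87  88  82  83  80  84 |  84  82  86  88  88  84  83  79  83
254  76  76  80  79  81  79  81  81  82 |  76  77  80  81  82  79  80  81  83
256  76  77  83  81  81  80  80  78  84 |  77  77  81  80  82  80  80  79  83
258  76  78  80  81  82  79  79  80  84 |  77  78  81  81  82  80  80  79  85
260  77  78  82  82  81  80  77  88 143 |  77  77  81  81  81  80  78  87 143
```

```bash
python3 -c "
from bench import r
print(r.hand_in())"
```

```text
the job is handed in; nothing more can be done
None
```

The job is handed in: the bottle is in the nest, the carriage is home, and the crank made one full turn to its stop. The last pictures show the stopper about 3 px lower (about 12 mm), with the arm clear of everything. Pressing force read 15.8–19.1 N during the turn. The last few degrees took a few small nudges, and the wheel paused briefly with the sleeve held down.

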